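# Book in a carton at the bench scanner

## Task

Set the labelled carton squarely on the middle of the rubber scan pad with its label facing the scanner and let it go; then pull the guarded knob on the sloping console out as far as it goes and let it spring back in. Then squeeze the scanner's trigger all the way against its grip, with one finger on the trigger and the other on the back of the grip, keep it squeezed for about a second and let it go. The carton must stay where it was set, and do not knock the scanner out of its aim or disturb the spool, the tin and the tall box.

Things in the scene. Friction and masses are not known exactly. Their poses are not given: they have to be found in the camera images.
- carton: Low plain cardboard carton lying flat, 80 (its x) by 55 (its y) by 45 mm high, about 0.16 kg; origin at the centre of its underside, z up. The white label with black bars is on its +x end and folds 22 mm over onto the top, so it can be seen from above.
- label (a point): Centre of the carton's labelled end face: 40 mm along the carton's +x from its middle, 22.5 mm above its underside; axes as the carton's.
- pad (a point): Centre of the top of the black rubber scan pad, 100 by 75 mm (its x and y), top 9 mm above the bench, at the near end of the station's base plate. Its +x axis points level from the pad towards the scanner, z up; the label must face +x.
- station: The scan station's fixed grey base plate, 335 by 130 mm, 6 mm thick, from x -65 to +270 mm in its frame; origin on the bench under the pad's middle, axes as the pad's. An aluminium post 30 by 18 mm, 152 mm high, stands on it at x 180, y +53 mm and carries the scanner.
- scanner: Pistol-shaped grey scanner on its side, on a stiff swivel, pitched down at the pad by 28 to 41 degrees (varies). Origin mid-head, (180, 0, 126) mm from pad. -x: the way it looks, down to the pad; -y: level along the grip, to the robot's right; z: square to its flat side, up and leaning towards the robot by the pitch. Head x -66 to 42, y and z -29 to 29 mm.
- window (a point): Centre of the scanner's window, at (-67, 0, 0) mm in the scanner's frame. It must stay where it is: knocked 15 mm or more, the aim is lost.
- grip (a point): Middle of the scanner's grip, level with the trigger's nose, at (14, -64, 0) mm in the scanner's frame, turned as the scanner. The grip is rigid with the head; in the scanner's frame it is a rounded bar x 0 to +28, y -24 to -124, z -15 to +15 mm, with a slightly thicker foot (x -3 to +31, z -17 to +17 mm) at y -117 to -131. Its back is the face at x = +28 mm.
- trigger (a joint): Trigger angle, rad: 0 at rest, 0.25 squeezed fully. It is a black blade 46 mm long and 18 mm wide (z) in front of the grip, hinged at (-14, -30, 0) mm in the scanner's frame, hanging along -y; squeezing moves it in the scanner's +x towards the grip. Sprung: about 2.5 N at the nose to start, 7 N when fully in; it returns by itself.
- trigger_nose (a point): Front of the trigger's rounded nose (radius 8 mm, 20 mm wide), where to press: at (-24, -64, 0) mm in the scanner's frame at rest, 8 mm nearer the grip when squeezed, so that grip and trigger measure 52 mm across there at rest and 44 mm squeezed.
- power_knob (a joint): How far the knob is pulled out, m: 0 at rest, 0.012 fully out. Sprung: about 3 N to start, 8 N fully out; it goes back by itself.
- knob_head (a point): Centre of the black knob's head, a cylinder 32 mm across and 20 mm long on a 14 mm stem; the head's centre stands 34 mm out from the console's face. z points out along the knob's axis, 35 degrees from vertical leaning towards the robot: the way to pull; x runs up the slope, y level across it.
- console: The fixed console, 130 mm wide (y), 115 mm deep, highest at its far side (112 mm); its sloping face, 130 by 130 mm, leans 35 degrees towards the robot. Origin on the bench; the knob's axis leaves the face 75 mm above it. Steel guard plates on the face, inner sides 40 mm from the axis in +y and -y, are 30 mm high and 75 mm long: fingers fit best up-slope and down-slope of the knob.
- lamp_post: Fixed upright post of a signal lamp between station and console, in the way of straight paths: steel tube 18 mm across on a 56 mm foot, white lens 28 mm across on top, 250 mm high in all; origin at the centre of its foot's underside.
- spool: Bystander: black flanged spool standing upright, 62 mm across, 50 mm high; origin at the centre of its underside.
- tin: Bystander: plain steel tin, 56 mm across, 85 mm high; origin at the centre of its underside.
- tall_box: Bystander: upright plain cardboard box without a label, 45 by 45 mm, 75 mm high; origin at the centre of its underside.
Not all that is in view belongs to the job. Of the things shaped like the console, the grey one is meant. What is shaped like the carton but red is not meant.

How it is judged:
By the outcome, as a careful person would: the job done as asked, in the order asked, and still so for the second after the job is handed in, with the robot touching nothing.
It also fails if it takes over 70 s, if anything falls off the work surface, if the arm or the gripper's body presses on something with over 40 N, if the wrist force passes 120 N, or if a joint passes its speed limit or range.

## Robot

A 7-joint arm with a two-finger parallel gripper is mounted at the origin on the work surface. World frame = base frame: x ahead of the robot, y to its left, z up, the work surface at z = 0. Lengths are in m, angles in rad, forces in N, time in s.
With the tool pointing down it reaches from about 0.4 to 0.85 m from the base axis. Payload 4.5 kg.
Tool frame: the origin (TCP) lies at the centre of the arm's flange, where the gripper is bolted on; the fingertips stand 173 mm ahead of it and the grasp point (between the pads) lies 155 mm ahead of it; z points along the fingers, y is the direction in which the jaws open and shut (so a half turn about z gives the same grasp; the last joint's range is limited). The gripper opens to 85 mm and grips with 20 to 120 N. Pads are 22 mm wide; open, the fingers measure 114 mm over their backs; the gripper's body (76 mm by 85 mm) begins 54 mm behind the grasp point. The pads swing forward as they close: fully open they stand 13 mm farther back than shut.
Start: joints at [1.303, 0.689, -0.195, 1.565, 0.157, 0.902, -0.215], TCP at [0.186, -0.597, 0.405] pointing down, gripper open.
Joint ranges: [-3.01, 3.01], [-0.46, 2.08], [-1.47, 1.51], [0.13, 2.56], [-1, 4.14], [0.04, 2.09], [-2.66, 2.66]. Speed limits (rad/s): [2.57, 2.57, 3.14, 3.14, 3.14, 3.14, 3.14].

## Interface

Orientations are given as [roll, pitch, yaw] about the fixed x, y, z axes, in that order (R = Rz(yaw) Ry(pitch) Rx(roll)).
In Python, from station import readout, viewer, ticket gives the robot as it stands.
- The arm moves only by the tool apply_moves, never from a script. Its argument "commands" is a list that holds one entry, the list of rows, each a list of 7 numbers: the turn, a rotation vector about the tool's x, y, z in degrees, then the shift along the tool's x, y, z in m, then the opening, from 0 (shut) to 1 (fully open). A call has 1 to 10 rows; each row is the pose to reach, as a shift and turn from the pose commanded when the call began, along the tool's axes at that moment; what a row does not reach only later rows make up. A row lasts 1/12 s, in which the tool goes at most 41.7 mm and 7.16 degrees, less where a joint would pass 70% of its speed; a pose out of reach is approached as far as the arm can. A call with a gripper value outside its range is refused whole. The fingers move at their own pace and stop on an object; the grip force is fixed at half the most. Time passes only in rows, so rows that repeat a pose let the fingers close. It gives the time, the measured TCP pose, the force and the opening at its end, in the units of the state.
- readout.sense(): the state, without advancing time (a new reading comes with each control period).
- viewer.capture(name): name is "side" or "top" or "wrist"; returns a dict with "img" (400x640x3 uint8, red, green, blue), "fx", "fy", "cx", "cy" (pixels), "world_to_cam" (4x4, takes a point from world to camera coordinates); the wrist camera has in their place "T_tool_cam" (4x4, takes a point from camera to tool coordinates, whose origin is the TCP and whose axes are the flange's). Camera axes: x right, y down, z forward; pixel columns grow to the right and rows downward; lengths in m; the calibration is good to about 2 mm. A picture is of the moment at which its call begins: read the wrist's pose just before it. There is no depth.
- ticket.close_job(): hands the job in, once; it reports no verdict.
The state is a dict: "clock": time; "joint_positions": joint angles; "joint_velocities": joint speeds; "joint_torque": joint torques, N m; "position": TCP position; "orientation": TCP orientation; "contact_force": force on the tool from outside, world axes, zero at the start; "moment": the same for the moment, N m; "grip_width": finger opening in m.
Only numpy, scipy, OpenCV 4.12 (cv2) and the standard library are available. Lean on these libraries where they do the work, as an engineer would, in place of code of your own. Each camera call takes 0.05 s, during which the arm holds its last target.

## Working session

There is one attempt and no reset: what is moved stays moved. The work goes in short steps, Python scripts to look and compute and a tool call to move; the robot and the scene stay as the last step left them, time stands still between calls to the robot, and variables do not carry over. Pictures are saved under pics/ and viewed, and the job is handed in when it is done.

Besides the shell and the picture viewer there is one more tool, called after "Call:" in YAML: its name, and indented under it one key for each argument. apply_moves: Moves the arm, as the interface text tells. Its arguments: {"type":"object","properties":{"commands":{"type":"array"}},"required":["commands"]}

```bash
mkdir -p pics; ls; cat > h.py <<'E'
import numpy as np, cv2, json
from scipy.spatial.transform import Rotation as R
from station import readout, viewer, ticket
def cap(name,fn):
    s=readout.sense(); c=viewer.capture(name)
    cv2.imwrite('pics/'+fn+'.png',c['img'][:,:,::-1])
    d={k:np.array(c[k]).tolist() for k in c if k!='img'}
    d['pos']=list(s['position']);d['ori']=list(s['orientation'])
    json.dump(d,open('pics/'+fn+'.json','w')); return c,s
E
python3 - <<'E'
from h import *
for n in('side','top','wrist'): c,s=cap(n,n+'0')
print(s)
for n in('side','top','wrist'): print({k:v for k,v in json.load(open(f'pics/{n}0.json')).items()})
E
```

```text
pics
{'clock': 0.1, 'joint_positions': array([ 1.30281297,  0.68990446, -0.19452836,  1.56622499,  0.15725229,
        0.90251083, -0.21510568]), 'joint_velocities': array([ 0.00154236, -0.00262019, -0.00082189, -0.00329522,  0.0012408 ,
       -0.000426  ,  0.00238022]), 'joint_torque': array([-4.51840024e-03, -5.40605414e+01, -1.27195012e+00, -1.58986223e+01,
        9.40240076e-03,  4.34761110e-03,  2.71664641e-05]), 'position': array([ 0.18566378, -0.59647961,  0.40396551]), 'orientation': array([-3.13993249e+00,  7.97025947e-05,  3.01828995e-01]), 'contact_force': array([-0.55117656,  0.69121265, -0.65471742]), 'moment': array([0.01043509, 0.01680701, 0.00516127]), 'grip_width': 0.08531219624846212}
{'fx': 456.37433477327033, 'fy': 456.37433477327033, 'cx': 319.9234762401543, 'cy': 203.3253396074614, 'world_to_cam': [[-0.7194019311506102, -0.6944478694865982, 0.014248439293376202, 0.3818916488254946], [-0.5189870275960022, 0.5237763024982459, -0.6755078460893938, 0.33773995549281327], [0.4616419896888054, -0.4933564041408507, -0.7372151191133904, 1.0055552078724952], [0.0, 0.0, 
[... 560 characters left out ...]
], 'pos': [0.18563118593132918, -0.5964578467947037, 0.40388220939709346], 'ori': [-3.1397810367901053, 0.000129824744553364, 0.301880449676442]}
{'fx': 289.4142877190821, 'fy': 289.4142877190821, 'cx': 323.2190898319971, 'cy': 199.46664666124, 'T_tool_cam': [[-0.00019545153232586757, -0.9652447673785587, -0.2613474714762104, 0.06515625039394422], [0.9999999775430939, -0.00021007074457267207, 2.8001644706741794e-05, -0.000797512330814043], [-8.192989895637136e-05, -0.2613474601341907, 0.9652447867607974, 0.030917748762568142], [0.0, 0.0, 0.0, 1.0]], 'pos': [0.18566377942406367, -0.5964796090578067, 0.4039655056497549], 'ori': [-3.1399324943136246, 7.970259470724272e-05, 0.30182899477289493]}
```

View pics/side0.png

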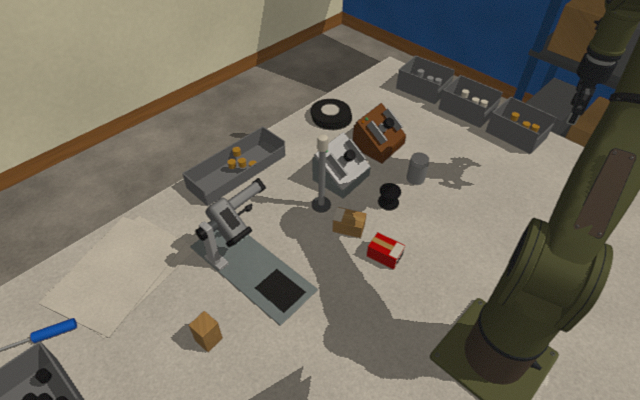

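View pics/top0.png

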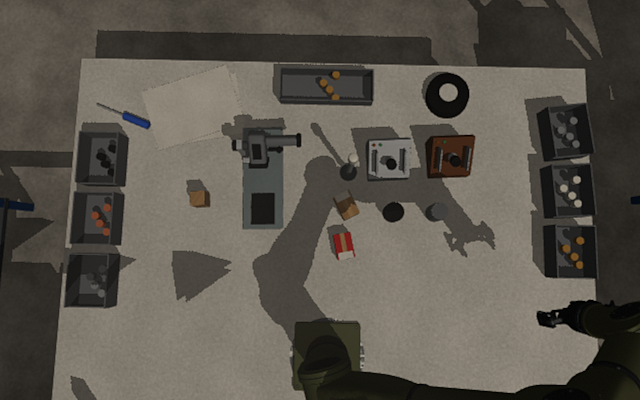

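View pics/wrist0.png

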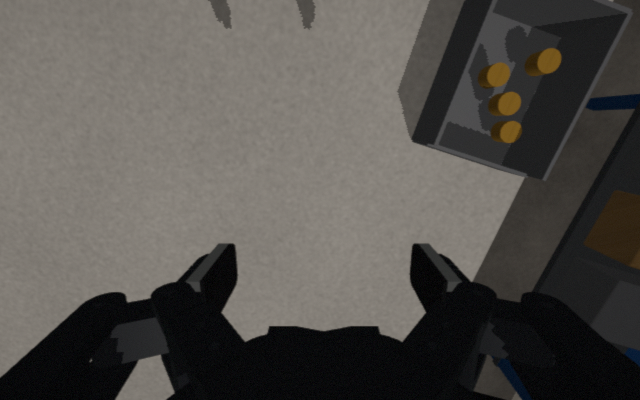

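Side view: the plain tan carton is at (350,222), the red decoy at (386,250), the grey console at (342,163) and the orange console at (380,130). The pad is at (280,290), the scanner at (228,220) and the tall box at (206,331). I'll enlarge both views to confirm.

```bash
python3 - <<'E'
import cv2
a=cv2.imread('pics/top0.png');b=cv2.imread('pics/side0.png')
cv2.imwrite('pics/top0c.png',cv2.resize(a[110:270,170:490],(800,400),interpolation=cv2.INTER_CUBIC)) #2.5x
cv2.imwrite('pics/side0c.png',cv2.resize(b[90:350,180:440],(780,780),interpolation=cv2.INTER_CUBIC)[:600]) #3x
E
```

```text
(no output)
```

View pics/top0c.png

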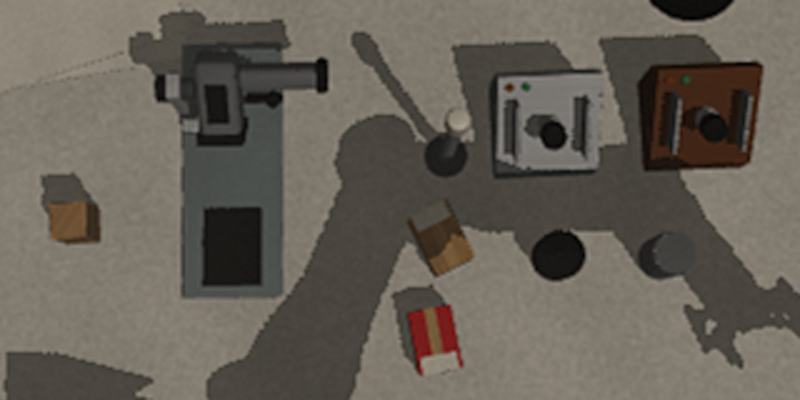

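View pics/side0c.png

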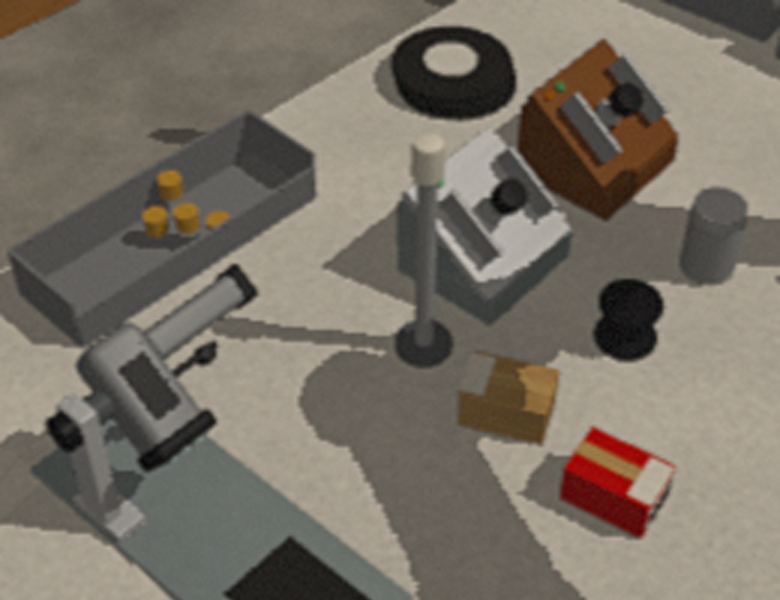

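The carton's label is greyed by shadow but visible at its far end, at (342,195) in the top view. Candidates in the top view are the tan box at (345,206), which lies low and carries the label, so it is the carton; red (343,245), excluded by colour; and the upright unlabelled tan box at (200,199), which is the tall box. The grey console at (388,159) is the one meant. Next I'll take rough positions.

```bash
cat >> h.py <<'E'
def cammat(fn):
    d=json.load(open('pics/'+fn+'.json'))
    K=np.array([[d['fx'],0,d['cx']],[0,d['fy'],d['cy']],[0,0,1]])
    if 'world_to_cam' in d: W=np.array(d['world_to_cam'])
    else:
        T=np.eye(4);T[:3,:3]=R.from_euler('xyz',d['ori']).as_matrix();T[:3,3]=d['pos']
        W=np.linalg.inv(T@np.array(d['T_tool_cam']))
    return K@W[:3]
def proj(fn,p):
    q=cammat(fn)@np.r_[p,1]; return q[:2]/q[2]
def atz(fn,uv,z):
    P=cammat(fn); A=np.c_[P[:,0],P[:,1],-np.r_[uv,1]]
    return np.linalg.solve(A,-(P[:,2]*z+P[:,3]))[:2]
def tri(*obs):
    A=[]
    for fn,u,v in obs:
        P=cammat(fn); A+=[u*P[2]-P[0],v*P[2]-P[1]]
    A=np.array(A);x=np.linalg.lstsq(A[:,:3],-A[:,3],rcond=None)[0]
    e=[np.round(proj(fn,x)-[u,v],1).tolist() for fn,u,v in obs]
    return x,e
E
python3 - <<'E'
from h import *
np.set_printoptions(precision=4,suppress=True)
t=lambda u,v:('top0',170+u/2.5,110+v/2.5)
s=lambda u,v:('side0',180+u/3,90+v/3)
for n,a,b in[('carton label L',(408,210),(474,353)),('label R',(447,200),None),('near R',(472,262),(557,370)),('near L',(433,275),(545,402)),
 ('knob',(553,135),(510,195)),('lamp',(457,120),(429,145)),('lampfoot',(446,156),(424,343)),('spool',(558,252),(630,298)),('tin top',(672,250),(718,203)),
 ('pad c FL',(204,208),(290,538)),('win low',None,None)]:
    if a and b: print(n,*tri(t(*a),s(*b)))
for n,a,z in[('padFL',(204,208),.009),('padFR',(261,208),.009),('padNR',(261,285),.009),('padNL',(204,285),.009),('plateNL',(182,296),.006),('plateNR',(282,296),.006),('plateFR',(282,45),.006),
 ('cLL',(408,210),.045),('cLR',(447,200),.045),('cNR',(472,262),.045),('cNL',(433,275),.045),('gripend',(322,75),.126),('tallbox',(73,221),.075)]:
    print(n,atz(*[t(*a)[0],t(*a)[1:]],z))
E
```

```text
carton label L [ 0.49   -0.0136  0.0982] [[1.1, 1.7], [-2.3, -0.4]]
near R [ 0.4416 -0.0899  0.0503] [[-0.9, -1.5], [2.0, 0.3]]
near L [ 0.4207 -0.0424  0.0647] [[-0.4, -0.6], [0.9, 0.2]]
knob [ 0.5911 -0.1844  0.1051] [[-0.2, -0.3], [0.4, 0.1]]
lamp [ 0.5788 -0.0574  0.2464] [[-0.3, -0.4], [0.5, 0.1]]
lampfoot [ 0.5801 -0.0598  0.0031] [[-0.4, -0.5], [0.7, 0.1]]
spool [ 0.452  -0.1992  0.0558] [[-0.1, -0.2], [0.2, 0.0]]
tin top [ 0.4551 -0.3335  0.0866] [[-0.1, -0.2], [0.2, 0.0]]
pad c FL [0.4771 0.2271 0.0919] [[3.5, 5.1], [-8.1, -1.9]]
padFL [0.5022 0.2512]
padFR [0.5039 0.1775]
padNR [0.4044 0.1741]
padNL [0.4027 0.2472]
plateNL [0.3881 0.2753]
plateNR [0.3911 0.147 ]
plateFR [0.7212 0.1576]
cLL [ 0.5013 -0.0117]
cLR [ 0.5151 -0.0607]
cNR [ 0.4374 -0.0933]
cNL [ 0.42   -0.0446]
gripend [0.6534 0.0974]
tallbox [0.4746 0.4019]
```

```bash
cat >> h.py <<'E'
np.set_printoptions(precision=4,suppress=True)
def Rdown(yaw,tilt=0,jawx=False):
    pass
def goal(p,Rt):
    s=readout.sense(); R0=R.from_euler('xyz',s['orientation'])
    d=R0.inv().apply(np.array(p)-s['position']); t=(R0.inv()*Rt).as_rotvec(degrees=True)
    print('turn',np.round(t,2),'shift',np.round(d,4),'| joints',np.round(s['joint_positions'],2),'t',round(s['clock'],2))
def st():
    s=readout.sense();print('t',round(s['clock'],2),'pos',s['position'],'ori',s['orientation'],'F',s['contact_force'],'w',round(s['grip_width'],4),'j',np.round(s['joint_positions'],2))
E
python3 -c "
from h import *
goal([.455,-.055,.40],R.from_euler('xyz',[np.pi,0,.39]))"
```

```text
turn [-0.08  0.   -5.05] shift [ 0.4182 -0.437   0.0046] | joints [ 1.3   0.69 -0.19  1.57  0.16  0.9  -0.22] t 0.15
```

Call:
apply_moves:
  commands:
    - [[0,0,-5,0.418,-0.437,0.004,1],[0,0,-5,0.418,-0.437,0.004,1],[0,0,-5,0.418,-0.437,0.004,1],[0,0,-5,0.418,-0.437,0.004,1],[0,0,-5,0.418,-0.437,0.004,1],[0,0,-5,0.418,-0.437,0.004,1],[0,0,-5,0.418,-0.437,0.004,1],[0,0,-5,0.418,-0.437,0.004,1],[0,0,-5,0.418,-0.437,0.004,1],[0,0,-5,0.418,-0.437,0.004,1]]

```text
clock: 0.98
position: [0.3717, -0.2218, 0.402]
orientation: [3.141, -0.0, 0.389]
contact_force: [1.0, -0.8, 0.1]
grip_width: 0.0856
```

```bash
python3 -c "
from h import *
st()
goal([.455,-.055,.40],R.from_euler('xyz',[np.pi,0,.39]))"
```

```text
t 0.98 pos [ 0.3717 -0.2218  0.402 ] ori [ 3.1415 -0.      0.3887] F [ 0.9806 -0.7962  0.0991] w 0.0856 j [ 0.56  0.46 -0.18  2.12  0.15  0.58 -0.91]
turn [ 0.01 -0.   -0.07] shift [ 0.1403 -0.1228  0.002 ] | joints [ 0.56  0.46 -0.18  2.12  0.15  0.58 -0.91] t 0.98
```

```bash
python3 -c "
from h import *
cap('wrist','w1')"
```

Call:
apply_moves:
  commands:
    - [[0,0,0,0.14,-0.123,0.002,1],[0,0,0,0.14,-0.123,0.002,1],[0,0,0,0.14,-0.123,0.002,1],[0,0,0,0.14,-0.123,0.002,1],[0,0,0,0.14,-0.123,0.002,1],[0,0,0,0.14,-0.123,0.002,1],[0,0,0,0.14,-0.123,0.002,1]]

```text
clock: 1.62
position: [0.4545, -0.0558, 0.3997]
orientation: [-3.141, 0.0, 0.392]
contact_force: [-1.2, -0.3, 0.1]
grip_width: 0.0853
```

```bash
python3 -c "
from h import *
cap('wrist','w2');st()"
```

```text
t 1.67 pos [ 0.4538 -0.0571  0.3997] ori [3.1414 0.0012 0.3894] F [-0.9801  0.3477 -0.0806] w 0.0854 j [ 0.13  0.49 -0.15  2.06  0.13  0.61 -1.29]
```

View pics/w1.png

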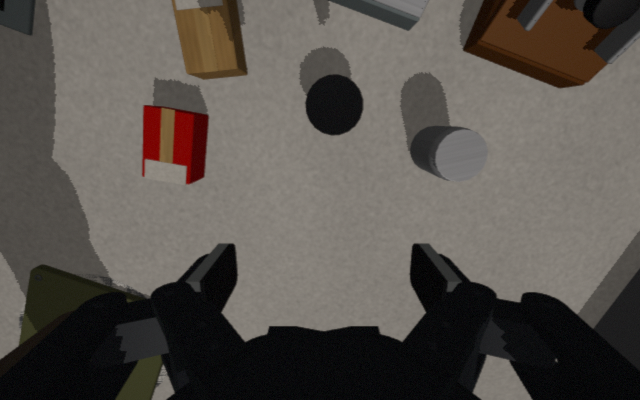

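View pics/w2.png

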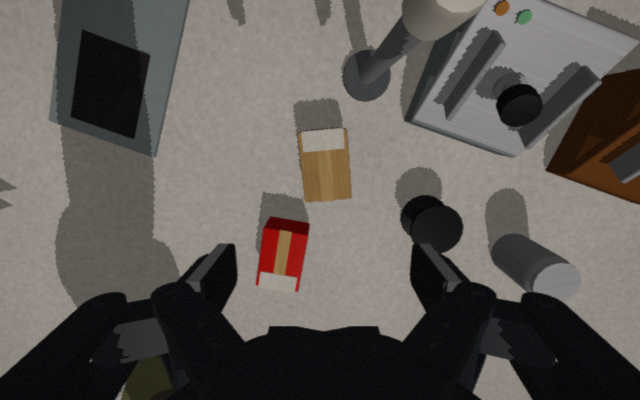

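w2 shows the carton at (325,165) with its white label at the far end (323,139). It also shows the grey console knob at (519,104), the pad at (110,85), the lamp at (430,15) and the spool at (432,223). I'll enlarge it for the corners.

```bash
python3 - <<'E'
import cv2
a=cv2.imread('pics/w2.png')
def c(n,u,v,w,h,k):cv2.imwrite('pics/'+n+'.png',cv2.resize(a[v:v+h,u:u+w],(w*k,h*k),interpolation=cv2.INTER_CUBIC))
c('w2c',280,110,90,100,6); c('w2p',40,10,150,150,4); c('w2k',400,0,200,160,4)
E
```

```text
(no output)
```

View pics/w2c.png

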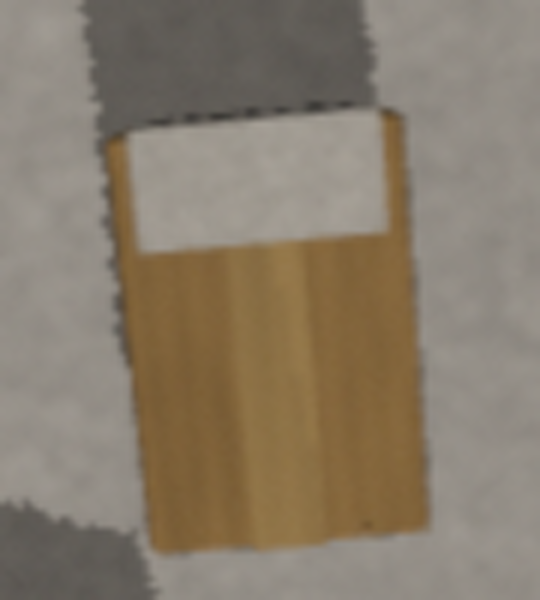

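View pics/w2p.png

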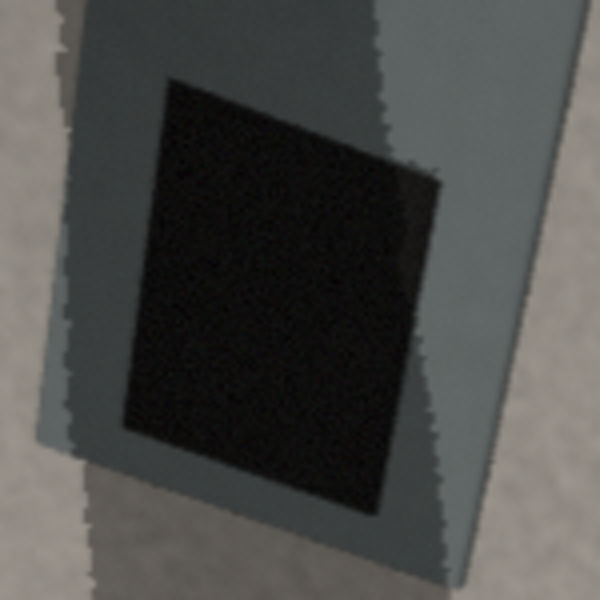

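View pics/w2k.png

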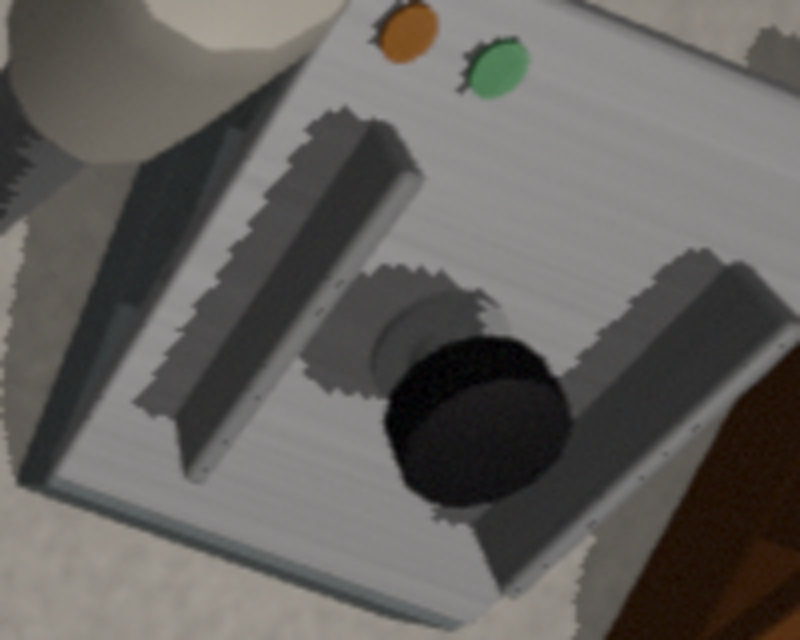

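```bash
cat >> h.py <<'E'
from scipy.optimize import least_squares
def rectfit(fn,uvs,L,W,z=None):
    # corners order: +x+y, +x-y, -x-y, -x+y
    loc=np.array([[L,W],[L,-W],[-L,-W],[-L,W]])/2
    def f(q):
        c,s=np.cos(q[2]),np.sin(q[2]); zz=q[3] if z is None else z
        return np.ravel([proj(fn,[q[0]+c*a-s*b,q[1]+s*a+c*b,zz])-uv for (a,b),uv in zip(loc,uvs)])
    c0=atz(fn,np.mean(uvs,0),.03)
    r=least_squares(f,[*c0,.2]+([.03] if z is None else [])); return r.x,np.round(r.fun,1)
E
python3 - <<'E'
from h import *
k=lambda L,u0,v0,s:[(u0+(u+.5)/s-.5,v0+(v+.5)/s-.5) for u,v in L]
C=k([(107,138),(404,112),(428,528),(152,552)],280,110,6)
for z in(None,.045): print('carton',*rectfit('w2',C,.08,.055,z))
P=k([(168,78),(441,182),(377,515),(122,428)],40,10,4)
for z in(None,.009): print('pad',*rectfit('w2',P,.1,.075,z))
Q=k([(38,440),(462,587)],40,10,4); a=atz('w2',Q[0],.006);b=atz('w2',Q[1],.006);print('plate near',a,b,(a+b)/2,np.arctan2(*(b-a)),np.linalg.norm(a-b))
# knob head front face centre: top cap
print('knob', *tri(('w2',*k([(487,440)],400,0,4)[0]),('top0',170+553/2.5,110+135/2.5),('side0',180+510/3,90+195/3)))
e=k([(50,483),(465,627)],400,0,4)
print('console lower edge', [atz('w2',x,.031) for x in e])
E
```

```text
carton [ 0.469  -0.051   0.4773  0.038 ] [ 0.1 -0.  -0.1  0.   0.2  0.1 -0.1 -0.1]
carton [ 0.4699 -0.0506  0.4773] [-0.5 -0.6  0.3 -0.7  0.7  0.9 -0.5  0.7]
pad [0.4549 0.2153 0.04   0.0094] [ 0.7 -0.2 -0.5 -0.6 -0.7  0.6  0.4  0.3]
pad [0.4548 0.2155 0.04  ] [ 0.7 -0.1 -0.5 -0.6 -0.7  0.5  0.5  0.2]
plate near [0.3893 0.2768] [0.3948 0.1477] [0.392  0.2122] 3.0988841301057417 0.1292069073668886
knob [ 0.5906 -0.1844  0.1056] [[-0.2, -2.2], [-0.2, -0.2], [0.5, 0.0]]
console lower edge [array([ 0.5533, -0.1222]), array([ 0.5633, -0.2521])]
```

Two sources disagree slightly on the carton: apparent size puts its top at 38 mm, the text at 45. I'll descend and measure again from a second height.

```bash
python3 -c "
from h import *
goal([.4695,-.051,.28],R.from_euler('xyz',[np.pi,0,.477]))"
```

```text
turn [ 0.01  0.07 -5.02] shift [0.017  0.0002 0.1197] | joints [ 0.13  0.49 -0.15  2.06  0.13  0.61 -1.29] t 1.67
```

Call:
apply_moves:
  commands:
    - [[0,0,-5,0.017,0,0.12,1],[0,0,-5,0.017,0,0.12,1],[0,0,-5,0.017,0,0.12,1],[0,0,-5,0.017,0,0.12,1],[0,0,-5,0.017,0,0.12,1]]

```text
clock: 2.08
position: [0.4687, -0.0517, 0.2787]
orientation: [-3.14, 0.006, 0.474]
contact_force: [-0.8, 0.2, 1.0]
grip_width: 0.0855
```

```bash
python3 -c "
from h import *
cap('wrist','w3');st()"
```

```text
t 2.13 pos [ 0.4694 -0.0516  0.2806] ori [3.1413 0.0015 0.4741] F [ 0.6896 -0.967   0.6041] w 0.0857 j [ 0.07  0.72 -0.1   2.13  0.22  0.31 -1.31]
```

View pics/w3.png

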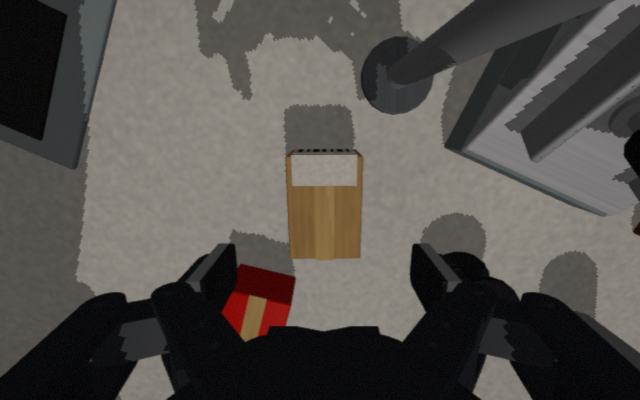

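```bash
python3 - <<'E'
from h import *
C=[(287,153),(362.5,152.5),(360.5,258.5),(289,258.5)]
for z in(None,.045): print('carton',*rectfit('w3',C,.08,.055,z))
k=lambda L,u0,v0,s:[(u0+(u+.5)/s-.5,v0+(v+.5)/s-.5) for u,v in L]
C2=k([(107,138),(404,112),(428,528),(152,552)],280,110,6)
for a,b in zip(C,C2): print(*tri(('w3',*a),('w2',*b)))
s=readout.sense();R0=R.from_euler('xyz',s['orientation'])
for uv in [(240,266),(295,278),(228,318),(290,300)]:
    p=np.r_[atz('w3',uv,.045),.045];print(p,R0.inv().apply(p-s['position']))
E
```

```text
carton [ 0.4706 -0.0505  0.4763  0.0444] [-1.7  0.5  1.7  0.8 -0.  -0.7  0.1 -0.6]
carton [ 0.4708 -0.0504  0.4763] [-1.9  0.3  1.8  0.7  0.1 -0.6  0.  -0.5]
[ 0.4908 -0.0071  0.0211] [[-0.1, -0.0], [0.1, 0.0]]
[ 0.5177 -0.0586  0.0239] [[-0.4, 0.2], [0.2, -0.2]]
[ 0.4486 -0.0918  0.0487] [[-0.4, 0.1], [0.3, -0.1]]
[ 0.4232 -0.0445  0.0467] [[0.3, 0.1], [-0.2, -0.0]]
[ 0.3991 -0.0134  0.045 ] [-0.0448 -0.0662  0.2357]
[ 0.4092 -0.0559  0.045 ] [-0.0552 -0.0238  0.2357]
[ 0.3509 -0.023   0.045 ] [-0.092  -0.0797  0.2358]
[ 0.3895 -0.0609  0.045 ] [-0.075  -0.0284  0.2358]
```

```bash
python3 -c "
from h import *
goal([.4698,-.0508,.180],R.from_euler('xyz',[np.pi,0,.4765]))"
```

```text
turn [ 0.02  0.09 -0.13] shift [ 0.0009 -0.0006  0.1006] | joints [ 0.07  0.72 -0.1   2.13  0.22  0.31 -1.31] t 2.13
```

Call:
apply_moves:
  commands:
    - [[0,0,0,0.001,-0.0005,0.04,1],[0,0,0,0.001,-0.0005,0.08,1],[0,0,0,0.001,-0.0005,0.1,1],[0,0,0,0.001,-0.0005,0.1,1],[0,0,0,0.001,-0.0005,0.1,0],[0,0,0,0.001,-0.0005,0.1,0],[0,0,0,0.001,-0.0005,0.1,0],[0,0,0,0.001,-0.0005,0.1,0],[0,0,0,0.001,-0.0005,0.1,0],[0,0,0,0.001,-0.0005,0.1,0]]

```text
clock: 2.97
position: [0.4715, -0.0499, 0.1829]
orientation: [3.139, -0.004, 0.476]
contact_force: [-0.5, -1.0, 10.1]
grip_width: 0.0547
```

```bash
python3 -c "
from h import *
cap('wrist','w4');st()"
```

```text
t 3.02 pos [ 0.4714 -0.0499  0.1829] ori [ 3.1389 -0.0043  0.4756] F [-0.152  -1.7594 10.2811] w 0.0541 j [ 0.02  0.92 -0.02  2.16  0.25  0.06 -1.34]
```

View pics/w4.png

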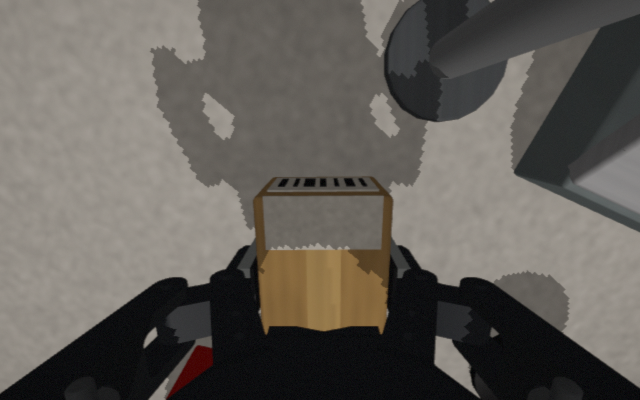

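Carton gripped at 54 mm width, with the barred label end facing far (320,184). I'll check its offset in the hand, then lift.

```bash
python3 - <<'E'
from h import *
R0=R.from_euler('xyz',[3.1389,-.0043,.4756]);p0=np.array([.4714,-.0499,.1829])
for uv,z in [((255,196.5),.045),((392,195.5),.045),((270.5,178.5),0.0),((380,178.5),0.0)]:
    p=np.r_[atz('w4',uv,z),z];print(p,R0.inv().apply(p-p0))
goal([.4695,-.049,.28],R.from_euler('xyz',[np.pi,0,.4757]))
E
```

```text
[ 0.4931 -0.0087  0.045 ] [ 0.0376 -0.027   0.138 ]
[ 0.5174 -0.0552  0.045 ] [0.0379 0.0254 0.1381]
[ 0.4908 -0.0077  0.    ] [ 0.0358 -0.0291  0.183 ]
[ 0.5176 -0.0598  0.    ] [0.0358 0.0294 0.1831]
turn [ 0.16 -0.24 -0.  ] shift [-0.0009 -0.0014 -0.0971] | joints [ 0.02  0.92 -0.02  2.16  0.25  0.06 -1.34] t 3.02
```

```bash
python3 - <<'E'
from h import *
goal([.458,.2151,.265],R.from_euler('xyz',[np.pi,0,.041]))
E
```

```text
turn [ 0.1  -0.27 24.9 ] shift [ 0.1097 -0.2415 -0.0823] | joints [ 0.02  0.92 -0.02  2.16  0.25  0.06 -1.34] t 3.02
```

Call:
apply_moves:
  commands:
    - [[0,0,0,0,0,-0.03,0],[0,0,0,0,0,-0.07,0],[0,0,4,0.015,-0.033,-0.082,0],[0,0,10,0.03,-0.067,-0.082,0],[0,0,15,0.045,-0.1,-0.082,0],[0,0,20,0.06,-0.133,-0.082,0],[0,0,24.9,0.078,-0.17,-0.082,0],[0,0,24.9,0.093,-0.205,-0.082,0],[0,0,24.9,0.11,-0.2415,-0.082,0],[0,0,24.9,0.11,-0.2415,-0.082,0]]

```text
clock: 3.85
position: [0.4563, 0.2263, 0.2639]
orientation: [-3.131, -0.005, 0.056]
contact_force: [0.9, 0.6, -0.7]
grip_width: 0.0541
```

```bash
python3 - <<'E'
from h import *
cap('wrist','w5');cap('top','t5');st()
goal([.458,.2151,.265],R.from_euler('xyz',[np.pi,0,.041]))
E
```

```text
t 3.95 pos [0.4571 0.2181 0.2636] ori [-3.1387 -0.0022  0.0466] F [-0.2967 -1.0835 -0.8749] w 0.0542 j [-0.58  0.78  0.07  2.04 -0.15  0.32 -1.91]
turn [-0.17 -0.13  0.32] shift [ 0.0008  0.003  -0.0014] | joints [-0.58  0.78  0.07  2.04 -0.15  0.32 -1.91] t 3.95
```

View pics/w5.png

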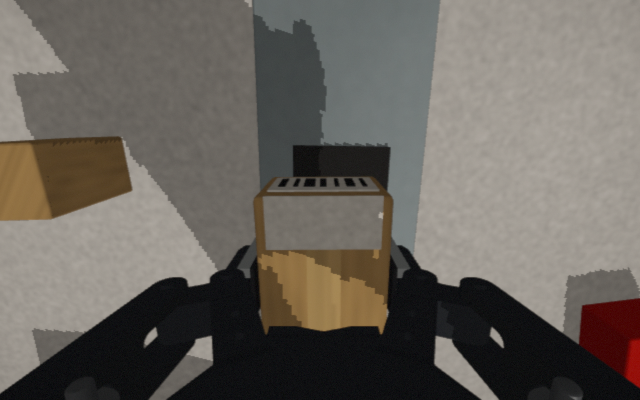

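View pics/t5.png

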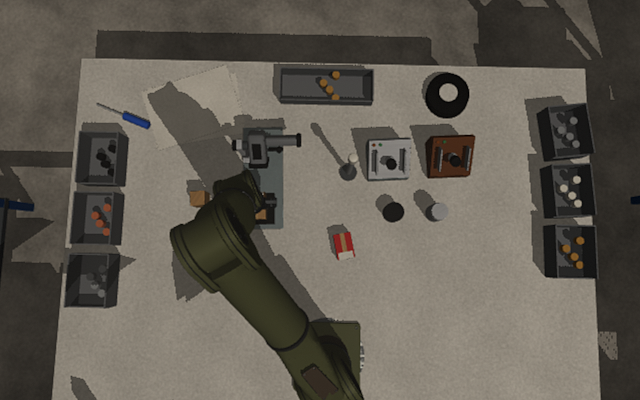

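```bash
python3 - <<'E'
from h import *
import cv2
a=cv2.imread('pics/w5.png')
cv2.imwrite('pics/w5c.png',cv2.resize(a[90:240,230:450],(792,540),interpolation=cv2.INTER_CUBIC))
print(json.load(open('pics/w5.json'))['pos'],json.load(open('pics/w5.json'))['ori'])
E
```

```text
[0.45627424349177786, 0.22631953972705762, 0.2639229005709209] [-3.1306593906736797, -0.004549493420838324, 0.0559163095156352]
```

View pics/w5c.png

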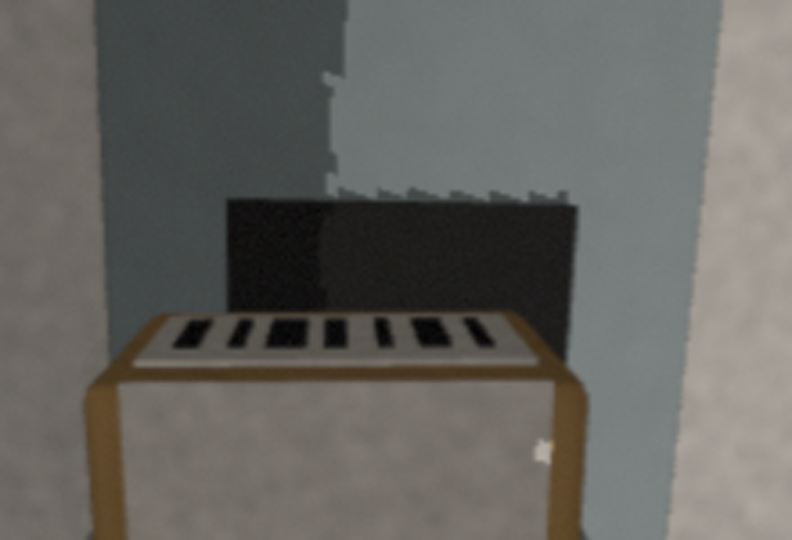

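```bash
python3 - <<'E'
from h import *
g=lambda u,v:(230+u/3.6,90+v/3.6)
c=.041;x=np.array([np.cos(c),np.sin(c)]);y=np.array([-np.sin(c),np.cos(c)])
a=atz('w5',g(227,199),.009);b=atz('w5',g(578,206),.009);print(a,b,np.linalg.norm(a-b),(a+b)/2-.05*x,np.arctan2((a-b)[1],(a-b)[0])-np.pi/2)
p=[atz('w5',g(*q),.006) for q in [(96,20),(107,300),(718,20),(697,250)]]
print(p); d=p[0]-p[1];print(np.arctan2(d[1],d[0]));d=p[2]-p[3];print(np.arctan2(d[1],d[0]))
print('mid lateral (dot y)',(y@p[1]+y@p[3])/2,(y@p[0]+y@p[2])/2,' pad est',y@[.456,.215], y@(a+b)/2)
E
```

```text
[0.503  0.2554] [0.5058 0.1809] 0.07449134043667914 [0.4545 0.2161] 0.036943440030654306
[array([0.5377, 0.2838]), array([0.4793, 0.2816]), array([0.5447, 0.156 ]), array([0.4977, 0.1535])]
0.03823757205897788
0.0534230198363654
mid lateral (dot y) 0.19732410037491555 0.19753610098615165  pad est 0.1961285553684546 0.19730340959713008
```

```bash
python3 - <<'E'
from h import *
goal([.4572,.2159,.196],R.from_euler('xyz',[np.pi,0,.040]))
E
```

```text
turn [-0.17 -0.13  0.38] shift [-0.0001  0.0024  0.0676] | joints [-0.58  0.78  0.07  2.04 -0.15  0.32 -1.91] t 3.95
```

Call:
apply_moves:
  commands:
    - [[0,0,0,0,0,0.02,0],[0,0,0,0,0,0.03,0],[0,0,0,0,0,0.03,0]]

```text
clock: 4.2
position: [0.4572, 0.2138, 0.2311]
orientation: [3.14, 0.003, 0.039]
contact_force: [-0.8, -0.3, -1.1]
grip_width: 0.0542
```

```bash
python3 - <<'E'
from h import *
st()
goal([.4572,.2159,.194],R.from_euler('xyz',[np.pi,0,.040]))
E
```

```text
t 4.2 pos [0.4572 0.2138 0.2311] ori [3.1398 0.0028 0.0393] F [-0.8475 -0.3485 -1.1497] w 0.0542 j [-0.56  0.84  0.05  2.06 -0.16  0.25 -1.91]
turn [ 0.1   0.16 -0.04] shift [ 0.0002 -0.0022  0.0371] | joints [-0.56  0.84  0.05  2.06 -0.16  0.25 -1.91] t 4.2
```

Call:
apply_moves:
  commands:
    - [[0,0,0,0,-0.0015,0.02,0],[0,0,0,0,-0.0015,0.034,0],[0,0,0,0,-0.0015,0.036,0],[0,0,0,0,-0.0015,0.037,0],[0,0,0,0,-0.0015,0.037,0]]

```text
clock: 4.62
position: [0.4578, 0.2165, 0.1956]
orientation: [3.141, -0.0, 0.041]
contact_force: [0.1, 0.5, -1.1]
grip_width: 0.0542
```

```bash
python3 - <<'E'
from h import *
st()
goal([.4572,.2159,.192],R.from_euler('xyz',[np.pi,0,.040]))
E
```

```text
t 4.62 pos [0.4578 0.2165 0.1956] ori [ 3.1414 -0.0003  0.0406] F [ 0.1285  0.5413 -1.0577] w 0.0542 j [-0.55  0.91  0.04  2.06 -0.16  0.18 -1.91]
turn [ 0.01 -0.02  0.03] shift [-0.0006  0.0006  0.0036] | joints [-0.55  0.91  0.04  2.06 -0.16  0.18 -1.91] t 4.62
```

Call:
apply_moves:
  commands:
    - [[0,0,0,-0.0005,0.0005,0.002,0],[0,0,0,-0.0005,0.0005,0.0035,0],[0,0,0,-0.0005,0.0005,0.0045,0],[0,0,0,-0.0005,0.0005,0.0045,0]]

```text
clock: 4.95
position: [0.4572, 0.2165, 0.1919]
orientation: [-3.141, -0.001, 0.041]
contact_force: [-1.6, -1.1, 10.8]
grip_width: 0.0542
```

```bash
python3 - <<'E'
from h import *
cap('side','s6');st()
E
```

```text
t 5.0 pos [0.4572 0.2165 0.192 ] ori [-3.1412 -0.0014  0.0414] F [-1.5012 -0.2686 11.2622] w 0.0544 j [-0.55  0.91  0.03  2.06 -0.16  0.17 -1.9 ]
```

View pics/s6.png

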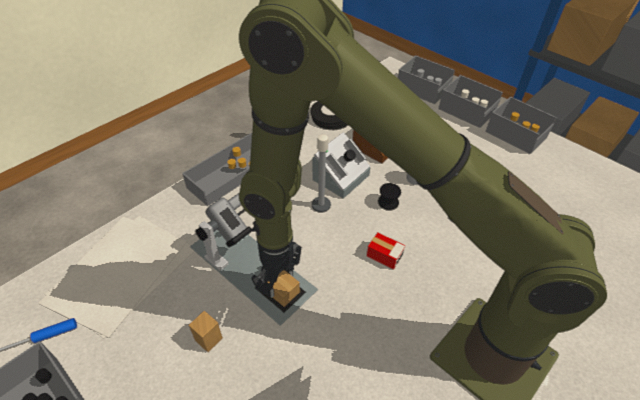

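Contact at the predicted height: 11 N at TCP z 0.192. Releasing and retreating straight up.

Call:
apply_moves:
  commands:
    - [[0,0,0,0,0,-0.001,0.8],[0,0,0,0,0,-0.001,1],[0,0,0,0,0,-0.001,1],[0,0,0,0,0,-0.001,1],[0,0,0,0,0,-0.001,1],[0,0,0,0,0,-0.02,1],[0,0,0,0,0,-0.05,1],[0,0,0,0,0,-0.09,1],[0,0,0,0,0,-0.13,1],[0,0,0,0,0,-0.13,1]]

```text
clock: 5.83
position: [0.4589, 0.2171, 0.3264]
orientation: [-3.137, -0.01, 0.041]
contact_force: [-0.0, -0.6, -0.0]
grip_width: 0.0856
```

```bash
python3 - <<'E'
from h import *
cap('wrist','w7');st()
E
```

```text
t 5.88 pos [0.4582 0.2171 0.3238] ori [-3.1383 -0.0071  0.0415] F [ 0.1531  0.839  -0.306 ] w 0.0854 j [-0.6   0.67  0.1   2.01 -0.14  0.46 -1.92]
```

View pics/w7.png

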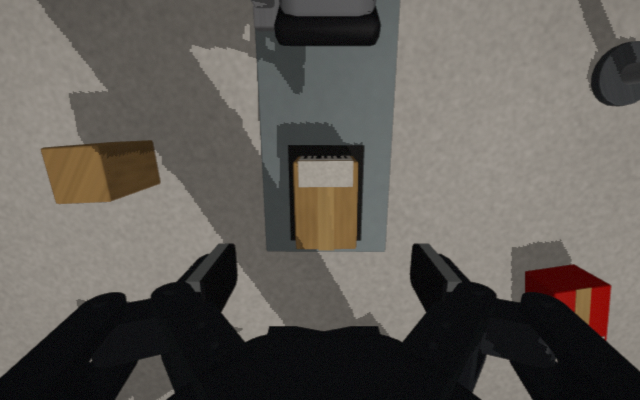

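```bash
python3 - <<'E'
import cv2
a=cv2.imread('pics/w7.png')
cv2.imwrite('pics/w7c.png',cv2.resize(a[135:260,255:395],None,fx=4.8,fy=4.8,interpolation=cv2.INTER_CUBIC))
E
```

```text
(no output)
```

View pics/w7c.png

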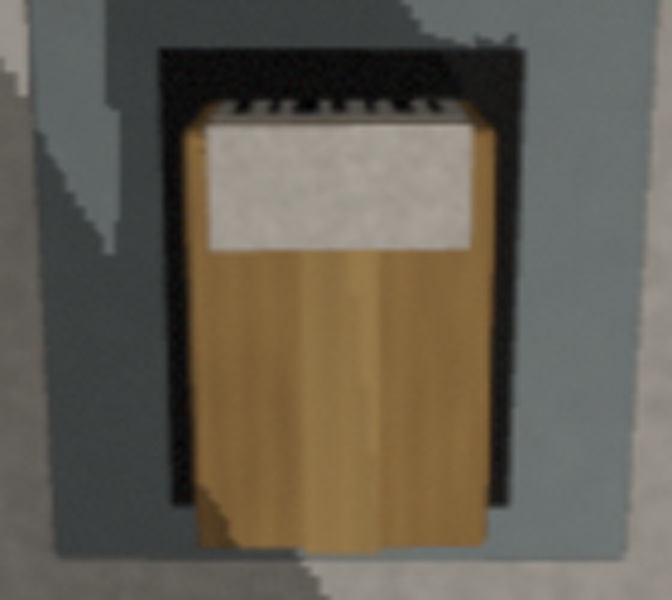

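```bash
python3 - <<'E'
from h import *
g=lambda u,v:(255+(u+.5)/4.8-.5,135+(v+.5)/4.8-.5)
P=[g(159,48),g(525,48),g(508,506),g(172,506)]
print('pad',*rectfit('w7',P,.1,.075,.009))
C=[g(184,126),g(496,126),g(487,546),g(196,550)]
for z in (None,.054): print('carton',*rectfit('w7',C,.08,.055,z))
E
```

```text
pad [0.455  0.2165 0.0398] [-0.3 -0.1  0.2  0.   0.3  0.1 -0.2 -0.1]
carton [0.4544 0.2167 0.047  0.0521] [-0.2  0.2  0.1 -0.2 -0.1  0.3  0.2 -0.3]
carton [0.4549 0.2167 0.047 ] [-0.5 -0.1  0.4 -0.5  0.1  0.7 -0.1  0.1]
```

Carton set within 1 mm and 0.5° of the pad fit, label facing the scanner. Next I'll move to a view of the knob, keeping clear of the lamp.

```bash
cat >> h.py <<'E'
def Rtilt(psi,tilt):
    xc=np.array([np.cos(psi),np.sin(psi),0]);yc=np.array([-np.sin(psi),np.cos(psi),0]);ez=np.array([0,0,1.])
    kz=np.cos(tilt)*ez-np.sin(tilt)*xc; kx=np.cos(tilt)*xc+np.sin(tilt)*ez
    return R.from_matrix(np.c_[yc,kx,-kz])
E
python3 - <<'E'
from h import *
goal([.43,-.185,.37],Rtilt(.077,0))
E
```

```text
turn [  0.18  -0.47 -92.03] shift [-0.0445  0.4004 -0.0478] | joints [-0.6   0.67  0.1   2.01 -0.14  0.46 -1.92] t 5.88
```

Call:
apply_moves:
  commands:
    - [[0,0,-7,-0.003,0.02,-0.02,1],[0,0,-14,-0.006,0.05,-0.048,1],[0,0,-21,-0.01,0.08,-0.048,1],[0,0,-28,-0.014,0.11,-0.048,1],[0,0,-35,-0.018,0.14,-0.048,1],[0,0,-42,-0.021,0.17,-0.048,1],[0,0,-49,-0.024,0.2,-0.048,1],[0,0,-56,-0.028,0.235,-0.048,1],[0,0,-63,-0.032,0.27,-0.048,1],[0,0,-70,-0.035,0.31,-0.048,1]]

```text
clock: 6.72
position: [0.4343, -0.0952, 0.3675]
orientation: [-3.139, -0.001, 1.272]
contact_force: [1.1, -0.0, -0.6]
grip_width: 0.0852
```

```bash
python3 - <<'E'
from h import *
st()
goal([.43,-.185,.37],Rtilt(.077,0))
goal([.43,-.185,.37],Rtilt(.077,np.radians(20)))
E
```

```text
t 6.72 pos [ 0.4343 -0.0952  0.3675] ori [-3.1392 -0.0008  1.2719] F [ 1.0784 -0.0231 -0.5656] w 0.0852 j [ 0.33  0.54 -0.33  2.12  0.33  0.53 -0.54]
turn [ -0.13  -0.07 -21.54] shift [-0.087   0.0224 -0.0026] | joints [ 0.33  0.54 -0.33  2.12  0.33  0.53 -0.54] t 6.72
turn [-19.89   3.69 -21.33] shift [-0.087   0.0224 -0.0026] | joints [ 0.33  0.54 -0.33  2.12  0.33  0.53 -0.54] t 6.72
```

Call:
apply_moves:
  commands:
    - [[0,0,-7,-0.03,0.008,-0.002,1],[0,0,-14,-0.06,0.015,-0.002,1],[0,0,-21.5,-0.087,0.022,-0.002,1],[0,0,-21.5,-0.087,0.022,-0.002,1],[0,0,-21.5,-0.087,0.022,-0.002,1]]

```text
clock: 7.13
position: [0.4287, -0.186, 0.3693]
orientation: [-3.14, -0.001, 1.633]
contact_force: [-0.1, 0.3, -0.6]
grip_width: 0.0856
```

```bash
python3 - <<'E'
from h import *
cap('wrist','w8');st()
goal([.43,-.185,.33],Rtilt(.077,np.radians(35)))
E
```

```text
t 7.18 pos [ 0.4292 -0.1843  0.3696] ori [-3.1403 -0.0018  1.6362] F [0.2173 0.6508 0.2526] w 0.085 j [ 0.61  0.58 -0.46  2.06  0.44  0.61 -0.09]
turn [-35.07   0.1   -0.68] shift [-0.0009  0.0008  0.0396] | joints [ 0.61  0.58 -0.46  2.06  0.44  0.61 -0.09] t 7.18
```

View pics/w8.png

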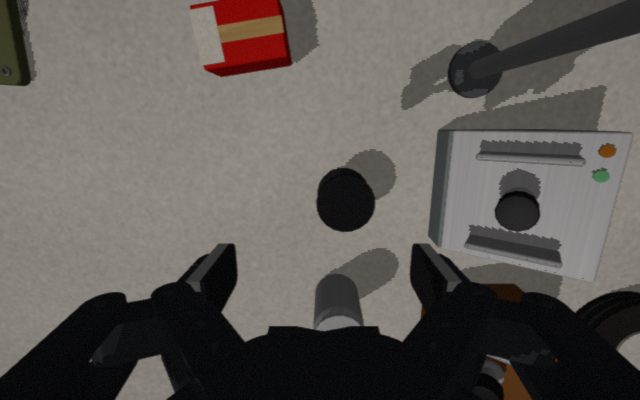

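Call:
apply_moves:
  commands:
    - [[-7,0,0,0,0.001,0.01,1],[-14,0,0,0,0.001,0.02,1],[-21,0,0,0,0.001,0.03,1],[-28,0,0,0,0.001,0.04,1],[-35,0,-0.7,0,0.001,0.04,1],[-35,0,-0.7,0,0.001,0.04,1],[-35,0,-0.7,0,0.001,0.04,1]]

```text
clock: 7.77
position: [0.4246, -0.1824, 0.3274]
orientation: [2.827, 0.016, 1.656]
contact_force: [-0.8, 0.4, -1.2]
grip_width: 0.0856
```

```bash
python3 - <<'E'
from h import *
cap('wrist','w9');st()
E
```

```text
t 7.82 pos [ 0.4242 -0.1822  0.3265] ori [2.8252 0.0128 1.6575] F [-0.9622  1.4364 -1.1546] w 0.0853 j [ 0.77  0.67 -0.66  2.24  1.48  0.29 -1.07]
```

View pics/w9.png

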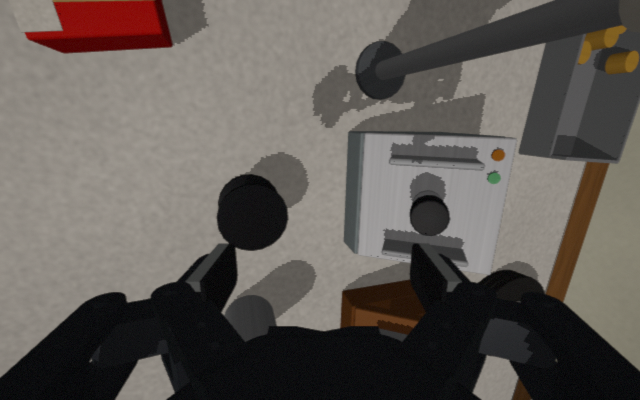

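```bash
python3 - <<'E'
from h import *
goal([.43,-.185,.33],Rtilt(.077,np.radians(35)))
E
```

```text
turn [-16.87   0.41   0.83] shift [-0.0033  0.0063 -0.0016] | joints [ 0.77  0.67 -0.66  2.24  1.48  0.29 -1.07] t 7.82
```

Call:
apply_moves:
  commands:
    - [[-6,0,0.3,-0.003,0.005,-0.001,1],[-12,0,0.5,-0.003,0.005,-0.001,1],[-17,0.4,0.8,-0.003,0.005,-0.001,1],[-17,0.4,0.8,-0.003,0.005,-0.001,1],[-17,0.4,0.8,-0.003,0.005,-0.001,1],[-17,0.4,0.8,-0.003,0.005,-0.001,1]]

```text
clock: 8.32
position: [0.4278, -0.1867, 0.3285]
orientation: [2.538, -0.001, 1.644]
contact_force: [-1.1, -0.2, -0.3]
grip_width: 0.0853
```

```bash
python3 - <<'E'
from h import *
cap('wrist','w10');st()
goal([.43,-.185,.33],Rtilt(.077,np.radians(35)))
E
```

```text
t 8.37 pos [ 0.4283 -0.1868  0.3289] ori [2.5377 0.0015 1.6438] F [0.1422 0.5513 0.2091] w 0.0855 j [ 1.01  0.81 -1.03  2.32  2.2   0.53 -1.69]
turn [-0.4   0.2  -0.14] shift [0.0016 0.0022 0.0001] | joints [ 1.01  0.81 -1.03  2.32  2.2   0.53 -1.69] t 8.37
```

View pics/w10.png

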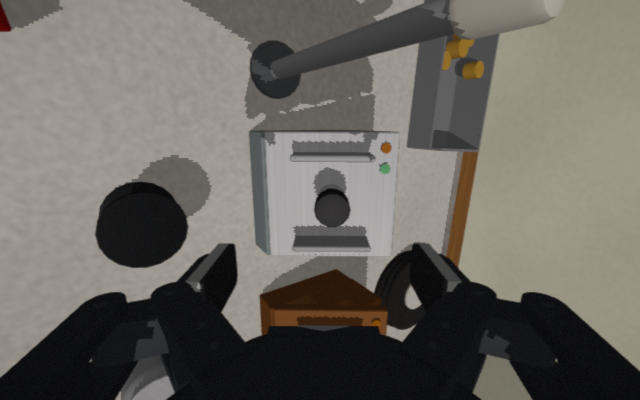

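```bash
python3 - <<'E'
import cv2
for n,u,v in (('w10',240,110),('w8',430,110)):
    a=cv2.imread(f'pics/{n}.png')
    w=170 if n=='w10' else 200
    cv2.imwrite(f'pics/{n}k.png',cv2.resize(a[v:v+150,u:u+w],None,fx=4,fy=4,interpolation=cv2.INTER_CUBIC))
E
```

```text
(no output)
```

View pics/w10k.png

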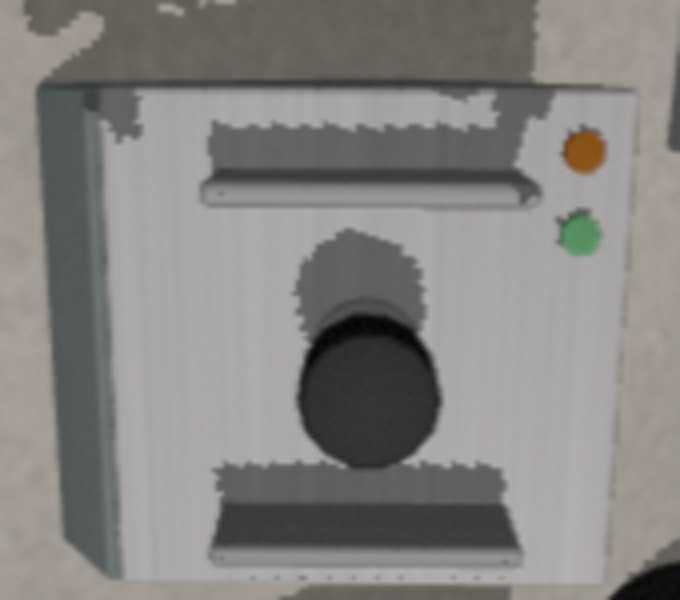

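View pics/w8k.png

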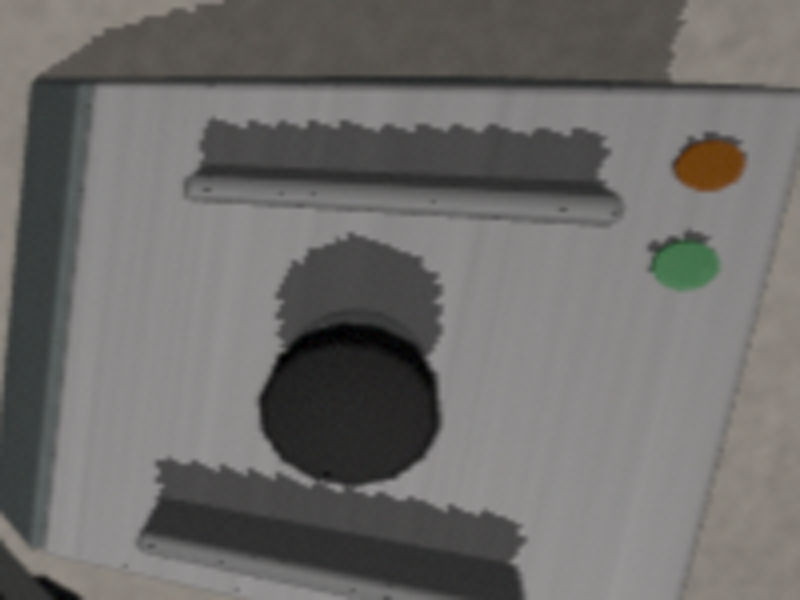

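```bash
python3 - <<'E'
from h import *
g=lambda u,v:(240+u/4,110+v/4)
h=lambda u,v:(430+u/4,110+v/4)
fc,e=tri(('w10',*g(370,399)),('w8',*h(350,409)));print('front cap',fc,e)
for z,a,b in((.0375,(96,90),(120,578)),(.112,(635,92),(605,582))):
    p=atz('w10',g(*a),z);q=atz('w10',g(*b),z);d=p-q;print(p,q,np.linalg.norm(d),'psi',np.arctan2(-d[0],d[1]))
for psi in(.077,):
    kz=Rtilt(psi,np.radians(35)).as_matrix()[:,2]*-1;print('head',fc-.01*kz,kz)
# green/orange lamps w10 vs w8 triang
print(tri(('w10',*g(583,152)),('w8',*h(710,165))),tri(('w10',*g(580,236)),('w8',*h(685,265))))
E
```

```text
front cap [ 0.5849 -0.1811  0.1136] [[0.4, -0.3], [-0.4, 0.2]]
[ 0.5542 -0.1209] [ 0.5631 -0.2478] 0.12714397115018075 psi 0.06974500789110766
[ 0.6584 -0.1137] [ 0.6686 -0.2406] 0.12731720843975303 psi 0.08056911789641151
head [ 0.5907 -0.1806  0.1054] [-0.5719 -0.0441  0.8192]
(array([ 0.6563, -0.1286,  0.0995]), [[0.0, -0.1], [-0.0, 0.1]]) (array([ 0.6493, -0.1482,  0.108 ]), [[0.0, -0.1], [-0.0, 0.1]])
```

```bash
python3 - <<'E'
from h import *
Rt=Rtilt(.075,np.radians(35));kz=-Rt.as_matrix()[:,2];H=np.array([.5905,-.1815,.1055])
for d in(.215,.158): print(H+d*kz);goal(H+d*kz,Rt)
E
```

```text
[ 0.4675 -0.1907  0.2816]
turn [-0.4   0.14 -0.04] shift [-0.0068  0.0051  0.061 ] | joints [ 1.01  0.81 -1.03  2.32  2.2   0.53 -1.69] t 8.37
[ 0.5001 -0.1883  0.2349]
turn [-0.4   0.14 -0.04] shift [-0.0066  0.0055  0.118 ] | joints [ 1.01  0.81 -1.03  2.32  2.2   0.53 -1.69] t 8.37
```

Call:
apply_moves:
  commands:
    - [[-0.4,0,0,-0.006,0.005,0.025,1],[-0.4,0,0,-0.0065,0.005,0.05,1],[-0.4,0,0,-0.0065,0.005,0.061,1],[-0.4,0,0,-0.0065,0.005,0.061,1],[-0.4,0,0,-0.0065,0.005,0.061,1]]

```text
clock: 8.78
position: [0.4682, -0.1901, 0.2827]
orientation: [2.527, 0.004, 1.645]
contact_force: [-0.2, 0.4, 0.8]
grip_width: 0.0851
```

```bash
python3 - <<'E'
from h import *
cap('wrist','w11');st()
Rt=Rtilt(.075,np.radians(35));kz=-Rt.as_matrix()[:,2];H=np.array([.5905,-.1815,.1055])
for d in(.215,.158): goal(H+d*kz,Rt)
E
```

```text
t 8.83 pos [ 0.4679 -0.1902  0.2832] ori [2.5261 0.0039 1.6453] F [-1.1953  0.3598  0.2363] w 0.0855 j [ 0.95  0.95 -1.    2.25  2.27  0.61 -1.69]
turn [0.26 0.2  0.1 ] shift [-0.0005 -0.0013  0.0011] | joints [ 0.95  0.95 -1.    2.25  2.27  0.61 -1.69] t 8.83
turn [0.26 0.2  0.1 ] shift [-0.0003 -0.0015  0.0581] | joints [ 0.95  0.95 -1.    2.25  2.27  0.61 -1.69] t 8.83
```

View pics/w11.png

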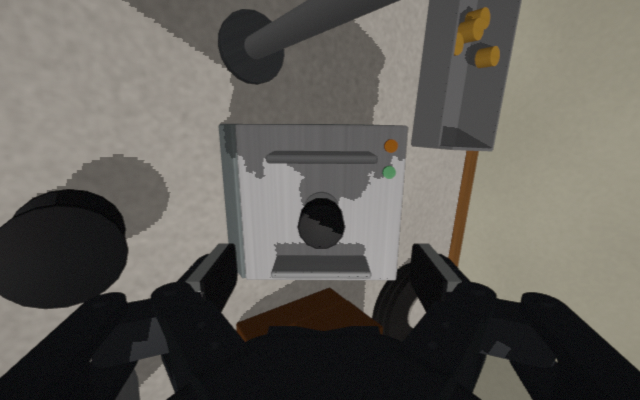

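The knob sits between the open jaws at (321,222), and the guards are at the sides. Advancing and closing.

Call:
apply_moves:
  commands:
    - [[0,0,0,0,-0.0005,0.02,1],[0,0,0,0,-0.001,0.04,1],[0,0,0,0,-0.001,0.055,1],[0,0,0,0,-0.001,0.058,1],[0,0,0,0,-0.001,0.058,1]]

```text
clock: 9.25
position: [0.5007, -0.1887, 0.2352]
orientation: [2.525, 0.003, 1.644]
contact_force: [-0.4, -1.0, 1.0]
grip_width: 0.0854
```

```bash
python3 - <<'E'
from h import *
cap('wrist','w12');cap('side','s12');st()
Rt=Rtilt(.075,np.radians(35));kz=-Rt.as_matrix()[:,2];H=np.array([.5905,-.1815,.1055])
goal(H+.158*kz,Rt)
E
```

```text
t 9.35 pos [ 0.5004 -0.1887  0.2359] ori [2.524  0.0037 1.644 ] F [-0.2999  0.6814 -0.1192] w 0.0855 j [ 0.9   1.06 -0.97  2.19  2.32  0.67 -1.68]
turn [0.39 0.23 0.04] shift [ 0.0005 -0.0007  0.0007] | joints [ 0.9   1.06 -0.97  2.19  2.32  0.67 -1.68] t 9.35
```

View pics/w12.png

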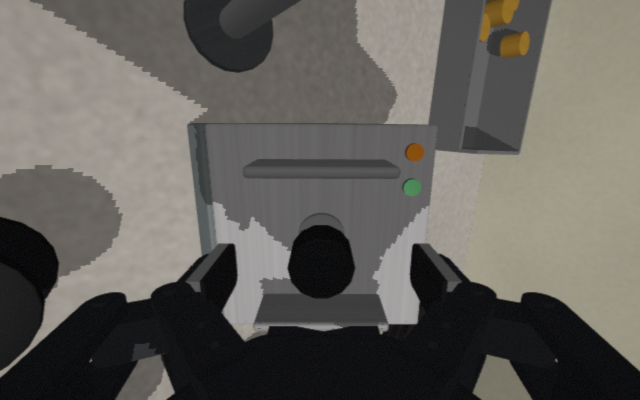

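View pics/s12.png

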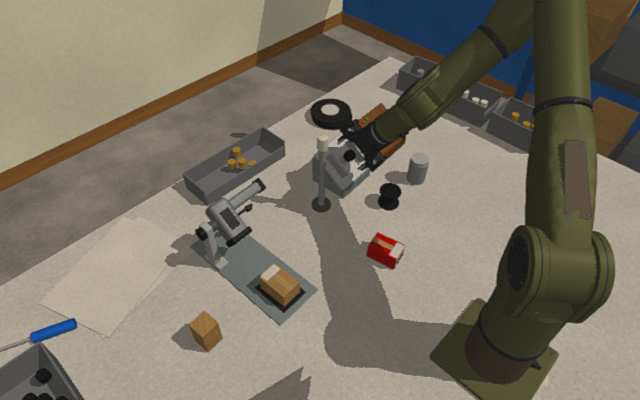

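Call:
apply_moves:
  commands:
    - [[0,0,0,0,0,0,0.3],[0,0,0,0,0,0,0],[0,0,0,0,0,0,0],[0,0,0,0,0,0,0],[0,0,0,0,0,0,0],[0,0,0,0,0,0,0],[0,0,0,0,0,0,0],[0,0,0,0,0,0,0]]

```text
clock: 10.02
position: [0.4998, -0.189, 0.235]
orientation: [2.526, 0.003, 1.643]
contact_force: [-5.9, -0.7, 5.9]
grip_width: 0.0303
```

```bash
python3 - <<'E'
from h import *
cap('wrist','w13');st()
E
```

```text
t 10.07 pos [ 0.4998 -0.189   0.235 ] ori [2.5257 0.0035 1.6431] F [-5.7798 -0.8111  4.2816] w 0.0301 j [ 0.9   1.06 -0.97  2.19  2.32  0.67 -1.68]
```

View pics/w13.png

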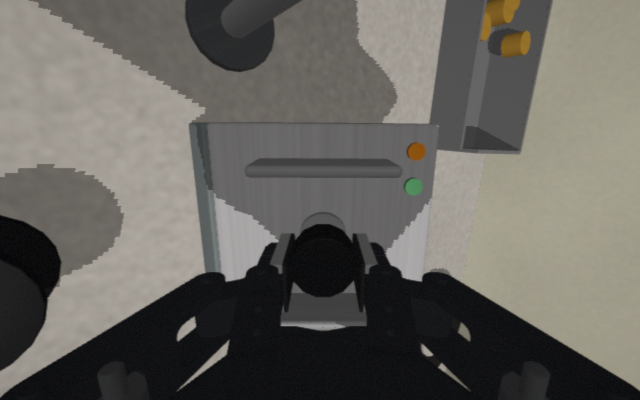

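Call:
apply_moves:
  commands:
    - [[0,0,0,0,0,-0.003,0],[0,0,0,0,0,-0.006,0],[0,0,0,0,0,-0.009,0],[0,0,0,0,0,-0.011,0],[0,0,0,0,0,-0.011,0],[0,0,0,0,0,-0.011,0]]

```text
clock: 10.57
position: [0.4941, -0.1895, 0.2433]
orientation: [2.526, 0.003, 1.643]
contact_force: [1.0, 0.4, -8.5]
grip_width: 0.03
```

```bash
cat > k.py <<'E'
from h import *
st();s=readout.sense()
kz=-Rtilt(.075,np.radians(35)).as_matrix()[:,2];print('out',(s['position']-[.4998,-.189,.235])@kz,'pull',-s['contact_force']@kz)
E
python3 k.py
```

```text
t 10.57 pos [ 0.4941 -0.1895  0.2433] ori [2.5258 0.0028 1.6425] F [ 1.0184  0.4266 -8.4723] w 0.03 j [ 0.91  1.05 -0.98  2.2   2.31  0.66 -1.68]
out 0.010097470166740735 pull 7.540867871385404
```

Call:
apply_moves:
  commands:
    - [[0,0,0,0,0,-0.001,0],[0,0,0,0,0,-0.002,0],[0,0,0,0,0,-0.003,0],[0,0,0,0,0,-0.004,0],[0,0,0,0,0,-0.004,0]]

```text
clock: 10.98
position: [0.4929, -0.1897, 0.2453]
orientation: [2.526, 0.001, 1.642]
contact_force: [11.9, 2.3, -25.9]
grip_width: 0.0298
```

```bash
python3 k.py
```

```text
t 10.98 pos [ 0.4929 -0.1897  0.2453] ori [2.5263 0.0012 1.6419] F [ 11.9115   2.2561 -25.9395] w 0.0298 j [ 0.91  1.04 -0.98  2.2   2.31  0.66 -1.68]
out 0.012425300029086758 pull 28.158309342666538
```

The pull reached the stop: 12.4 mm out, with the force jumping to 28 N. Releasing and backing off along the axis.

Call:
apply_moves:
  commands:
    - [[0,0,0,0,0,0,0],[0,0,0,0,0,0.001,0],[0,0,0,0,0,0.001,1],[0,0,0,0,0,0.001,1],[0,0,0,0,0,0.001,1],[0,0,0,0,0,0.001,1],[0,0,0,0,0,-0.01,1],[0,0,0,0,0,-0.04,1],[0,0,0,0,0,-0.065,1],[0,0,0,0,0,-0.065,1]]

```text
clock: 11.82
position: [0.4527, -0.1915, 0.3036]
orientation: [2.522, 0.006, 1.645]
contact_force: [-0.4, 0.1, 0.4]
grip_width: 0.0856
```

```bash
python3 - <<'E'
from h import *
cap('wrist','w14');cap('top','t14');st()
E
```

```text
t 11.92 pos [ 0.4544 -0.1922  0.3014] ori [2.5224 0.0054 1.6429] F [ 0.0897 -0.0383  0.0969] w 0.0855 j [ 0.98  0.9  -1.01  2.28  2.25  0.59 -1.69]
```

View pics/w14.png

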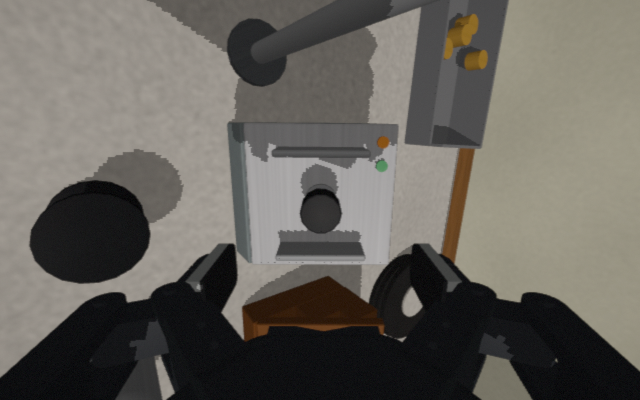

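View pics/t14.png

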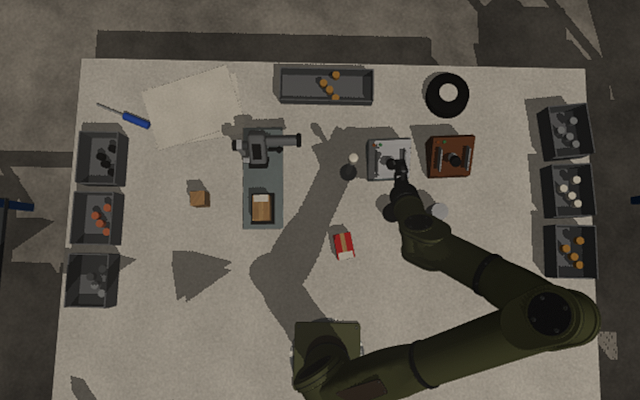

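Knob is back in, and nothing else moved. Now raising above the lamp (fingertips over 0.27 m) and crossing to the scanner.

```bash
python3 - <<'E'
from h import *
goal([.43,-.19,.47],Rtilt(.06,np.radians(35)))
goal([.43,.15,.47],Rtilt(.04,np.radians(35)))
E
```

```text
turn [ 0.48 -0.15  0.74] shift [ 0.0031  0.0782 -0.1514] | joints [ 0.98  0.9  -1.01  2.28  2.25  0.59 -1.69] t 11.92
turn [ 0.48 -0.81  1.68] shift [ 0.3422  0.0992 -0.1386] | joints [ 0.98  0.9  -1.01  2.28  2.25  0.59 -1.69] t 11.92
```

Call:
apply_moves:
  commands:
    - [[0,0,0,0,0.02,-0.035,1],[0,0,0,0.001,0.04,-0.07,1],[0,0,0,0.002,0.06,-0.11,1],[0,0,0,0.003,0.075,-0.14,1],[0,0,0.7,0.003,0.078,-0.151,1],[0,0,0.7,0.003,0.078,-0.151,1]]

```text
clock: 12.42
position: [0.4355, -0.1935, 0.4524]
orientation: [2.521, 0.012, 1.627]
contact_force: [0.3, -0.2, -0.6]
grip_width: 0.0851
```

```bash
python3 - <<'E'
from h import *
st()
goal([.43,.15,.47],Rtilt(.04,np.radians(35)))
E
```

```text
t 12.42 pos [ 0.4355 -0.1935  0.4524] ori [2.5215 0.0123 1.6266] F [ 0.3188 -0.2335 -0.5609] w 0.0851 j [ 1.02  0.48 -0.91  2.17  1.33  0.19 -0.92]
turn [0.54 0.05 1.15] shift [ 0.343   0.0238 -0.0098] | joints [ 1.02  0.48 -0.91  2.17  1.33  0.19 -0.92] t 12.42
```

Call:
apply_moves:
  commands:
    - [[0,0,0,0.03,0.003,-0.012,1],[0,0,0,0.06,0.005,-0.012,1],[0,0,0,0.095,0.008,-0.012,1],[0,0,0,0.13,0.01,-0.012,1],[0,0,0.5,0.165,0.013,-0.012,1],[0,0,1,0.2,0.015,-0.012,1],[0,0,1,0.235,0.018,-0.012,1],[0,0,1,0.27,0.02,-0.01,1],[0,0,1,0.305,0.022,-0.01,1],[0,0,1,0.343,0.024,-0.01,1]]

```text
clock: 13.25
position: [0.4296, 0.1514, 0.4694]
orientation: [2.523, 0.0, 1.612]
contact_force: [0.8, -0.2, -0.7]
grip_width: 0.085
```

```bash
python3 - <<'E'
from h import *
cap('wrist','w15');st()
goal([.49,.157,.37],Rtilt(.04,np.radians(35)))
E
```

```text
t 13.3 pos [0.4285 0.1612 0.4713] ori [ 2.5206 -0.0107  1.6294] F [0.3959 7.1317 1.1917] w 0.0853 j [ 0.17  0.45 -1.03  2.2   1.47  0.74 -1.86]
turn [ 0.58 -1.12  0.52] shift [-0.0089 -0.0092  0.1179] | joints [ 0.17  0.45 -1.03  2.2   1.47  0.74 -1.86] t 13.3
```

View pics/w15.png

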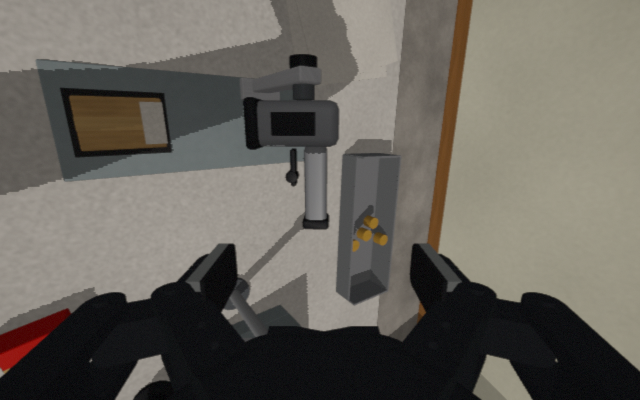

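The scanner lies with its head at (295,122), trigger nose at (292,178) and grip foot at (316,224). The carton still sits on the pad. I'll go closer.

Call:
apply_moves:
  commands:
    - [[0,0,0,-0.003,-0.003,0.03,1],[0,0,0,-0.006,-0.006,0.06,1],[0,0,0,-0.009,-0.009,0.09,1],[0,0,0,-0.009,-0.009,0.118,1],[0,0,0,-0.009,-0.009,0.118,1],[0,0,0,-0.009,-0.009,0.118,1],[0,0,0,-0.009,-0.009,0.118,1]]

```text
clock: 13.88
position: [0.4907, 0.1442, 0.3691]
orientation: [2.522, -0.001, 1.614]
contact_force: [0.2, -0.1, 0.5]
grip_width: 0.0854
```

```bash
python3 - <<'E'
from h import *
cap('wrist','w16');st()
goal([.49,.157,.37],Rtilt(.04,np.radians(35)))
E
```

```text
t 13.93 pos [0.4906 0.1442 0.3698] ori [ 2.5207 -0.0013  1.6143] F [-1.2068  0.0205  0.3329] w 0.0854 j [ 0.13  0.71 -0.94  2.2   1.82  0.83 -2.09]
turn [ 0.57 -0.18  0.12] shift [ 0.0128  0.0001 -0.0002] | joints [ 0.13  0.71 -0.94  2.2   1.82  0.83 -2.09] t 13.93
```

View pics/w16.png

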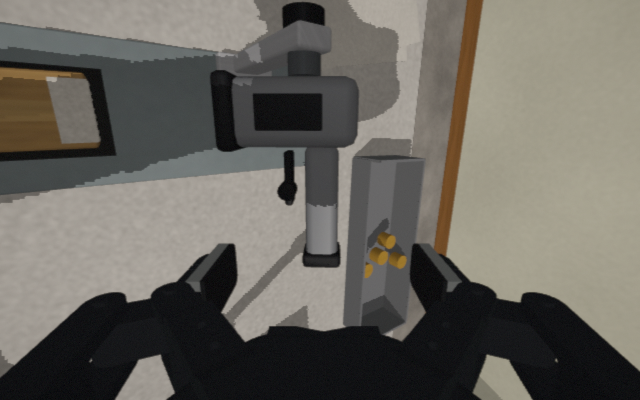

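```bash
python3 - <<'E'
import cv2
a=cv2.imread('pics/w16.png');cv2.imwrite('pics/w16c.png',cv2.resize(a[60:280,200:380],None,fx=2.72,fy=2.72,interpolation=cv2.INTER_CUBIC))
cv2.imwrite('pics/w16g.png',cv2.resize(a[135:275,265:365],None,fx=4.2,fy=4.2,interpolation=cv2.INTER_CUBIC))
a=cv2.imread('pics/w15.png');cv2.imwrite('pics/w15c.png',cv2.resize(a[80:240,230:350],None,fx=3.7,fy=3.7,interpolation=cv2.INTER_CUBIC))
E
```

```text
(no output)
```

View pics/w16c.png

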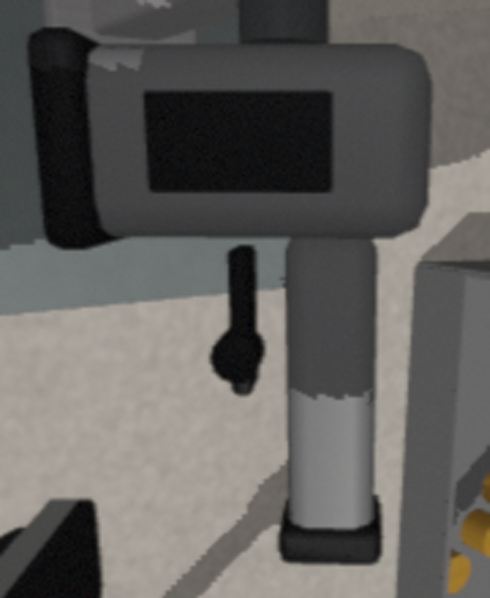

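View pics/w16g.png

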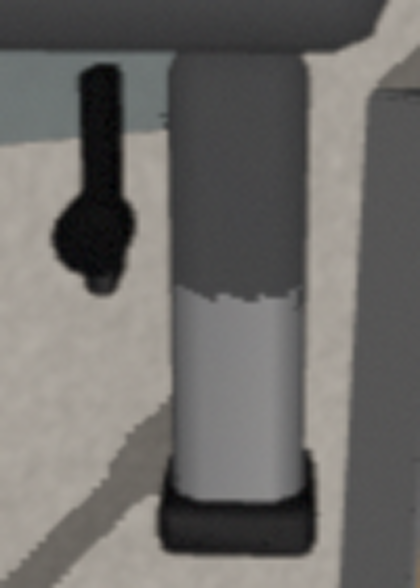

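View pics/w15c.png

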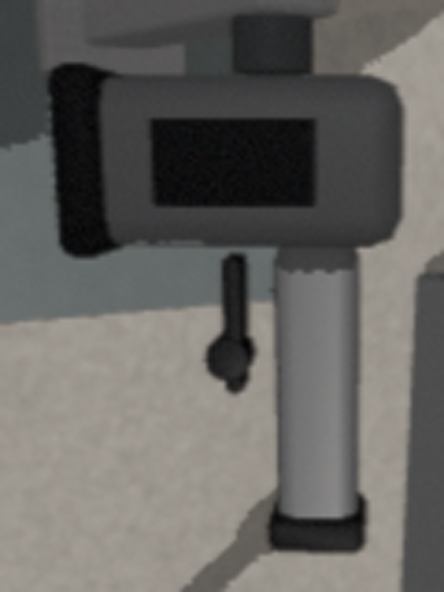

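```bash
python3 - <<'E'
import cv2
a=cv2.imread('pics/s12.png');cv2.imwrite('pics/s12c.png',cv2.resize(a[170:250,185:275],None,fx=7.5,fy=7.5,interpolation=cv2.INTER_CUBIC))
a=cv2.imread('pics/t14.png');cv2.imwrite('pics/t14c.png',cv2.resize(a[115:175,220:310],None,fx=8,fy=8,interpolation=cv2.INTER_CUBIC))
E
```

```text
(no output)
```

View pics/s12c.png

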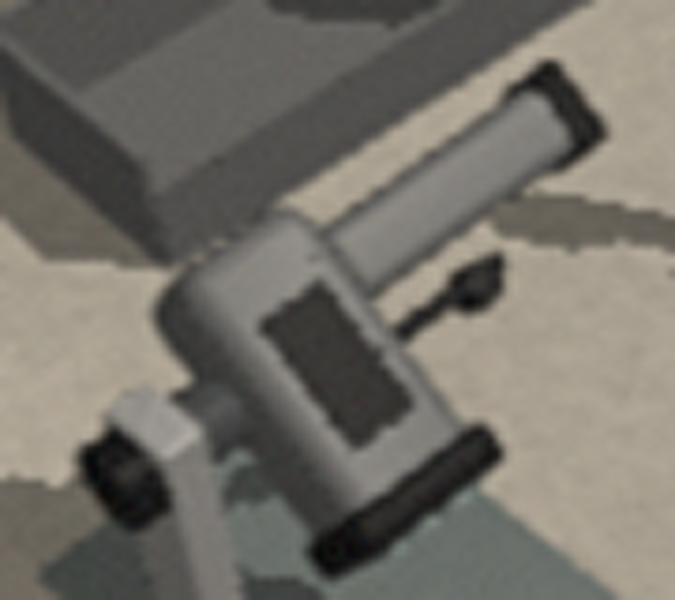

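View pics/t14c.png

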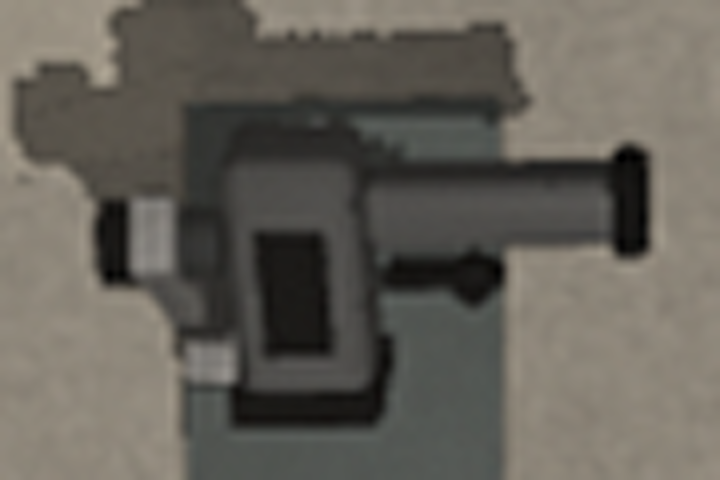

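```bash
python3 - <<'E'
from h import *
S=lambda u,v:('s12',185+(u+.5)/7.5-.5,170+(v+.5)/7.5-.5)
W=lambda u,v:('w16',200+(u+.5)/2.72-.5,60+(v+.5)/2.72-.5)
T=lambda u,v:('t14',220+(u+.5)/8-.5,115+(v+.5)/8-.5)
o={'r-':((322,283),(333,192),(326,234)),'f-':((412,402),(150,192),(330,354)),'f+':((357,450),(145,92),(264,354)),'r+':((262,325),(331,91),(255,232))}
P={}
for k,(s,w,t) in o.items():
    P[k],e=tri(S(*s),W(*w),T(*t));print(k,P[k],e, tri(S(*s),W(*w))[0])
xs=(P['r-']-P['f-']+P['r+']-P['f+'])/2;ys=(P['r+']-P['r-']+P['f+']-P['f-'])/2
print(xs,ys,'pitch',np.degrees(np.arctan2(xs[2],np.hypot(xs[0],xs[1]))),'psi',np.arctan2(xs[1],xs[0]),np.linalg.norm(xs),np.linalg.norm(ys))
c=sum(P.values())/4;p=np.arctan2(xs[2],np.hypot(xs[0],xs[1]))
M=Rtilt(.04,p).as_matrix(); print('plate centre rel origin in scanner',c, 'expected origin [.6349,.2237,.135]', M.T@(c-[.6349,.2237,.135]))
# joint fit of model points
pts=[('w16',200+242/2.72-.2,60+355/2.72-.2,(-16,-64,6)),]
np.save('plate.npy',c)
E
```

```text
r- [0.632  0.2096 0.1628] [[0.6, 0.1], [-1.1, 1.5], [-0.5, -0.5]] [0.6328 0.2107 0.1632]
f- [0.5919 0.2093 0.1377] [[0.8, 0.2], [1.8, -0.5], [-0.4, -0.4]] [0.5922 0.2103 0.1386]
f+ [0.5908 0.2338 0.1365] [[0.3, 0.1], [0.9, 1.1], [-0.3, -0.1]] [0.5901 0.2347 0.1381]
r+ [0.6308 0.2349 0.1642] [[0.2, 0.1], [0.5, 2.4], [-0.4, -0.1]] [0.6291 0.2362 0.1668]
[0.04   0.0007 0.0264] [-0.0011  0.0249  0.0001] pitch 33.413476812261386 psi 0.016514607608905392 0.04794974353388466 0.02488571393945618
plate centre rel origin in scanner [0.6114 0.2219 0.1503] expected origin [.6349,.2237,.135] [-0.0009 -0.0113 -0.0258]
```

```bash
python3 - <<'E'
from h import *
P={'nose':(-16,-64,10),'footL':(-3,-131,17),'footR':(31,-131,17),'footLm':(-3,-131,0),'footRm':(31,-131,0),'gripL64':(0,-64,0),'gripR64':(28,-64,0),'headRear':(42,0,0),'headF+':(-66,29,0)}
W=lambda p:np.round((p-np.array([200,60]))*2.72,0);S=lambda p:np.round((p-np.array([185,170]))*7.5,0);T=lambda p:np.round((p-np.array([220,115]))*8,0)
for pit in(31,33.5,36):
  M=Rtilt(.04,np.radians(pit)).as_matrix();print(pit)
  for n,(x,y,z) in P.items():
    q=np.array([.6349,.2237,.134])+M@(np.array([y,x,-z])/1000);print(n,W(proj('w16',q)),S(proj('s12',q)),T(proj('t14',q)))
E
```

```text
31
nose [235. 360.] [484. 278.] [462. 282.]
footL [281. 566.] [615. 131.] [640. 252.]
footR [386. 563.] [550.  52.] [637. 163.]
footLm [280. 542.] [600. 149.] [641. 237.]
footRm [379. 539.] [536.  71.] [638. 150.]
gripL64 [286. 352.] [445. 250.] [462. 233.]
gripR64 [373. 351.] [391. 184.] [458. 161.]
headRear [422. 145.] [211. 257.] [283. 127.]
headF+ [50. 37.] [356. 574.] [227. 402.]
33.5
nose [234. 360.] [485. 280.] [462. 283.]
footL [279. 566.] [616. 133.] [640. 254.]
footR [384. 565.] [553.  53.] [636. 167.]
footLm [281. 542.] [600. 149.] [641. 237.]
footRm [379. 541.] [537.  70.] [638. 151.]
gripL64 [286. 352.] [445. 250.] [462. 233.]
gripR64 [373. 351.] [392. 183.] [458. 162.]
headRear [423. 145.] [212. 256.] [282. 129.]
headF+ [53. 39.] [354. 576.] [228. 399.]
36
nose [233. 359.] [485. 282.] [463. 283.]
footL [277. 566.] [617. 135.] [640. 255.]
footR [382. 567.] [555.  53.] [636. 170.]
footLm [281. 542.] [600. 149.] [641. 237.]
footRm [379. 543.] [539.  68.] [638. 152.]
gripL64 [286. 352.] [445. 250.] [462. 233.]
gripR64 [374. 352.] [393. 182.] [457. 163.]
headRear [423. 145.] [214. 254.] [282. 130.]
headF+ [56. 40.] [352. 578.] [229. 396.]
```

```bash
cat > sc.py <<'E'
from h import *
import sys
Rt=Rtilt(.04,np.radians(34));M=Rt.as_matrix();O=np.array([.6356,.2245,.1345])
def tgt(x,y,d): return O+M@np.array([y,x,-d])
st();s=readout.sense();print('in scanner (y,x,-z) mm',1000*(M.T@(s['position']-O)),'F tool',R.from_euler('xyz',s['orientation']).inv().apply(s['contact_force']))
for d in(.25,.158): print(tgt(.005,-.064,d));goal(tgt(.005,-.064,d),Rt)
E
python3 sc.py
```

```text
t 13.93 pos [0.4906 0.1442 0.3698] ori [ 2.5207 -0.0013  1.6143] F [-1.2068  0.0205  0.3329] w 0.0854 j [ 0.13  0.71 -0.94  2.2   1.82  0.83 -2.09]
in scanner (y,x,-z) mm [ -74.4396    8.8147 -277.8369] F tool [ 0.0734 -0.7863 -0.9716]
[0.5026 0.1551 0.3446]
turn [ 1.57 -0.17  0.12] shift [ 0.0104 -0.0046  0.0278] | joints [ 0.13  0.71 -0.94  2.2   1.82  0.83 -2.09] t 13.93
[0.554  0.1572 0.2683]
turn [ 1.57 -0.17  0.12] shift [ 0.0101 -0.0071  0.1197] | joints [ 0.13  0.71 -0.94  2.2   1.82  0.83 -2.09] t 13.93
```

Call:
apply_moves:
  commands:
    - [[1.5,0,0,0.004,-0.002,0.012,1],[1.5,0,0,0.008,-0.004,0.024,1],[1.5,0,0,0.01,-0.005,0.028,1],[1.5,0,0,0.01,-0.005,0.028,1],[1.5,0,0,0.01,-0.005,0.028,1]]

```text
clock: 14.35
position: [0.5027, 0.1544, 0.3431]
orientation: [2.548, -0.001, 1.614]
contact_force: [-0.9, -0.2, -0.3]
grip_width: 0.0856
```

```bash
python3 - <<'E'
from h import *
cap('wrist','w17')
import cv2
a=cv2.imread('pics/w17.png');cv2.imwrite('pics/w17c.png',cv2.resize(a[130:330,180:480],None,fx=2.6,fy=2.6,interpolation=cv2.INTER_CUBIC))
E
python3 sc.py
```

```text
t 14.4 pos [0.5027 0.1543 0.3433] ori [ 2.548  -0.0004  1.6134] F [ 0.9899  0.5336 -0.4355] w 0.0858 j [ 0.1   0.77 -0.92  2.17  1.84  0.85 -2.09]
in scanner (y,x,-z) mm [ -64.8316    4.3434 -248.95  ] F tool [0.4907 0.5949 0.9271]
[0.5026 0.1551 0.3446]
turn [ 0.01 -0.1   0.11] shift [ 0.0008  0.0007 -0.001 ] | joints [ 0.1   0.77 -0.92  2.17  1.84  0.85 -2.09] t 14.4
[0.554  0.1572 0.2683]
turn [ 0.01 -0.1   0.11] shift [0.0007 0.0006 0.091 ] | joints [ 0.1   0.77 -0.92  2.17  1.84  0.85 -2.09] t 14.4
```

View pics/w17c.png

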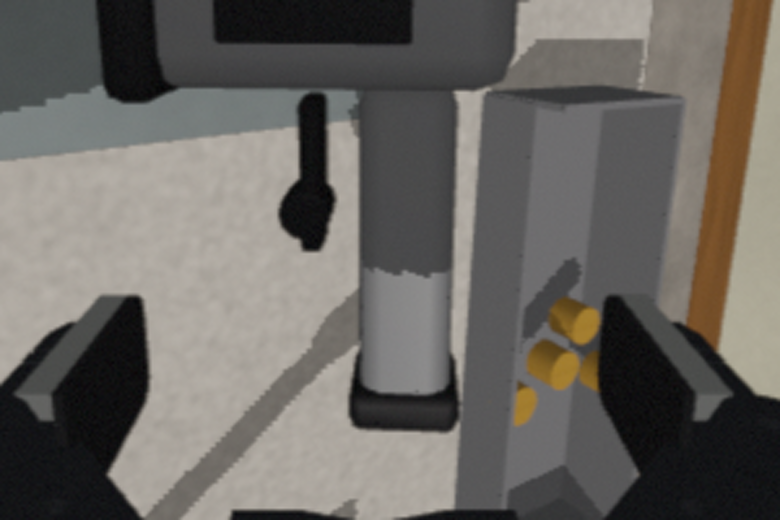

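```bash
python3 - <<'E'
from h import *
M=Rtilt(.04,np.radians(34)).as_matrix();O=np.array([.6356,.2245,.1345])
for p in [(-24,-64,0),(-24,-64,10),(28,-64,0),(28,-64,8),(0,-64,0),(-3,-131,8),(31,-131,8)]:
    q=O+M@(np.array([p[1],p[0],-p[2]])/1000); print(p,((proj('w17',q)-[180,130])*2.6).round(0))
E
```

```text
(-24, -64, 0) [283. 203.]
(-24, -64, 10) [279. 213.]
(28, -64, 0) [454. 204.]
(28, -64, 8) [457. 211.]
(0, -64, 0) [362. 203.]
(-3, -131, 8) [352. 414.]
(31, -131, 8) [460. 414.]
```

The scanner model projects within about 1 px of the nose (278,208) and the grip edges (360 and 457) in the crop. Advancing with the jaws open.

Call:
apply_moves:
  commands:
    - [[0,0,0,0.001,0.0005,0.025,1],[0,0,0,0.001,0.0005,0.05,1],[0,0,0,0.001,0.0005,0.075,1],[0,0,0,0.001,0.0005,0.089,1],[0,0,0,0.001,0.0005,0.09,1],[0,0,0,0.001,0.0005,0.09,1]]

```text
clock: 14.9
position: [0.5534, 0.1571, 0.2685]
orientation: [2.549, -0.001, 1.613]
contact_force: [-0.1, -0.1, 0.7]
grip_width: 0.0855
```

```bash
python3 - <<'E'
from h import *
cap('wrist','w18')
E
python3 sc.py
```

```text
t 14.95 pos [0.5531 0.1575 0.2693] ori [ 2.5482 -0.0009  1.6135] F [-0.3165 -0.2686  0.0302] w 0.0857 j [ 0.09  0.95 -0.86  2.08  1.99  0.89 -2.11]
in scanner (y,x,-z) mm [ -63.6792    4.8036 -159.3096] F tool [-0.2548 -0.2546 -0.2084]
[0.5026 0.1551 0.3446]
turn [ 0.   -0.13  0.1 ] shift [-0.0001  0.0002 -0.0907] | joints [ 0.09  0.95 -0.86  2.08  1.99  0.89 -2.11] t 14.95
[0.554  0.1572 0.2683]
turn [ 0.   -0.13  0.1 ] shift [-0.0003  0.0002  0.0013] | joints [ 0.09  0.95 -0.86  2.08  1.99  0.89 -2.11] t 14.95
```

View pics/w18.png

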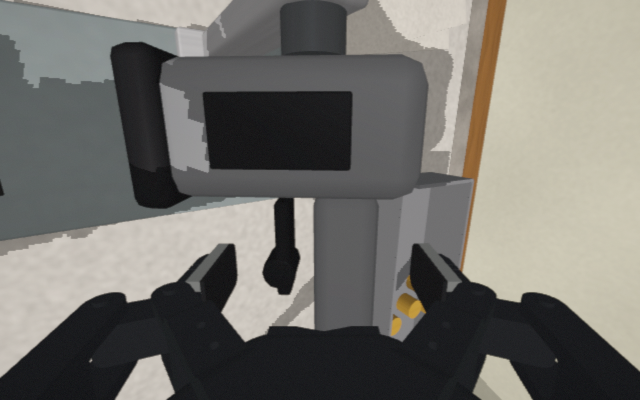

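Call:
apply_moves:
  commands:
    - [[0,0,0,0,0,0,0.85],[0,0,0,0,0,0,0.75],[0,0,0,0,0,0,0.66],[0,0,0,0,0,0,0.62],[0,0,0,0,0,0,0.62],[0,0,0,0,0,0,0.62]]

```text
clock: 15.45
position: [0.5527, 0.1574, 0.2684]
orientation: [2.55, -0.001, 1.614]
contact_force: [-4.6, 0.5, 0.1]
grip_width: 0.0529
```

```bash
python3 - <<'E'
from h import *
cap('wrist','w19')
E
python3 sc.py|head -2
```

```text
t 15.5 pos [0.5529 0.1574 0.2684] ori [ 2.5497 -0.0005  1.6137] F [-4.4439 -0.2304 -0.3455] w 0.053 j [ 0.09  0.95 -0.86  2.08  1.99  0.89 -2.11]
in scanner (y,x,-z) mm [ -63.7704    4.14   -158.7091] F tool [-0.0396 -3.8854 -2.1962]
```

View pics/w19.png

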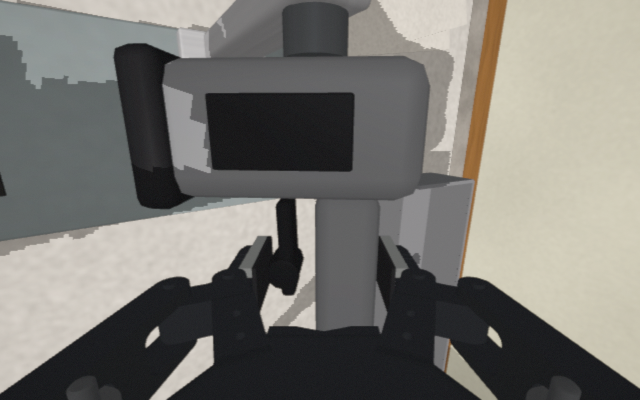

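Call:
apply_moves:
  commands:
    - [[0,0,0,0,0,0,0.58],[0,0,0,0,0,0,0.55],[0,0,0,0,0,0,0.55],[0,0,0,0,0,0,0.55]]

```text
clock: 15.83
position: [0.5538, 0.1573, 0.269]
orientation: [2.547, -0.0, 1.613]
contact_force: [-5.9, -1.2, 6.9]
grip_width: 0.047
```

```bash
python3 sc.py|head -2
```

```text
t 15.83 pos [0.5538 0.1573 0.269 ] ori [ 2.5469 -0.0001  1.6126] F [-5.8853 -1.2275  6.9297] w 0.047 j [ 0.09  0.95 -0.86  2.08  1.99  0.89 -2.11]
in scanner (y,x,-z) mm [ -63.9224    5.2217 -158.7385] F tool [-0.9798 -1.0302 -9.0632]
```

Call:
apply_moves:
  commands:
    - [[0,0,0,0,0,-0.001,0.53],[0,0,0,0,0,-0.002,0.5],[0,0,0,0,0,-0.002,0.48],[0,0,0,0,0,-0.002,0.48],[0,0,0,0,0,-0.002,0.48]]

```text
clock: 16.25
position: [0.5542, 0.1572, 0.2707]
orientation: [2.544, -0.0, 1.612]
contact_force: [6.4, 0.3, -2.2]
grip_width: 0.0418
```

```bash
python3 - <<'E'
from h import *
cap('wrist','w20')
E
python3 sc.py|head -2
```

```text
t 16.3 pos [0.5543 0.1572 0.2707] ori [ 2.5439 -0.      1.6117] F [ 5.8015  0.4226 -1.983 ] w 0.0421 j [ 0.09  0.95 -0.86  2.07  1.99  0.89 -2.11]
in scanner (y,x,-z) mm [ -63.9543    6.5414 -159.8559] F tool [0.1851 3.6902 4.9109]
```

View pics/w20.png

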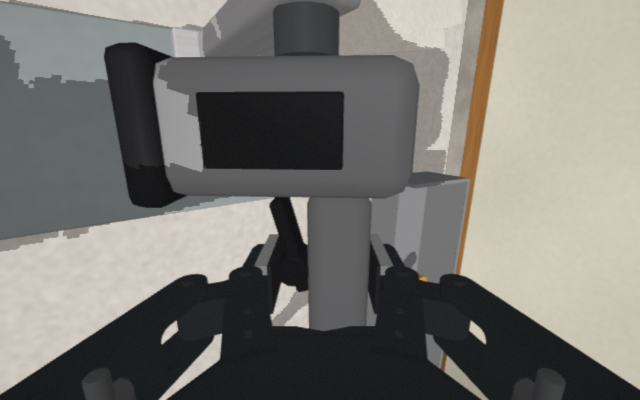

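Call:
apply_moves:
  commands:
    - [[0,0,0,0,0,0,0.42],[0,0,0,0,0,0,0.42],[0,0,0,0,0,0,0.42],[0,0,0,0,0,0,0.42],[0,0,0,0,0,0,0.42],[0,0,0,0,0,0,0.42],[0,0,0,0,0,0,0.42],[0,0,0,0,0,0,0.42],[0,0,0,0,0,0,0.42]]

```text
clock: 17.05
position: [0.5542, 0.1572, 0.2708]
orientation: [2.544, 0.0, 1.612]
contact_force: [5.9, -0.4, -1.4]
grip_width: 0.0408
```

```bash
python3 sc.py|head -2
```

```text
t 17.05 pos [0.5542 0.1572 0.2708] ori [2.5436 0.0001 1.6117] F [ 5.8792 -0.3796 -1.448 ] w 0.0408 j [ 0.09  0.95 -0.86  2.07  1.99  0.89 -2.11]
in scanner (y,x,-z) mm [ -63.9685    6.6156 -159.9818] F tool [-0.6195  4.0268  4.4952]
```

The jaws are stalled on the object: 40.8 mm measured against 35.7 mm commanded, so the trigger is fully in. Holding briefly more, then releasing and backing out.

Call:
apply_moves:
  commands:
    - [[0,0,0,0,0,0,0.42],[0,0,0,0,0,0,0.42],[0,0,0,0,0,0,0.7],[0,0,0,0,0,0,1],[0,0,0,0,0,0,1],[0,0,0,0,0,0,1],[0,0,0,0,0,0,1],[0,0,0,0,0,-0.02,1],[0,0,0,0,0,-0.05,1],[0,0,0,0,0,-0.08,1]]

```text
clock: 17.88
position: [0.5071, 0.1551, 0.3365]
orientation: [2.55, -0.0, 1.612]
contact_force: [-0.3, -0.6, 0.9]
grip_width: 0.0852
```

Call:
apply_moves:
  commands:
    - [[0,0,0,0,0,-0.03,1],[0,0,0,0,0,-0.04,1],[0,0,0,0,0,-0.04,1],[0,0,0,0,0,-0.04,1]]

```text
clock: 18.22
position: [0.4858, 0.1541, 0.3698]
orientation: [2.547, 0.0, 1.612]
contact_force: [0.2, 0.3, -0.4]
grip_width: 0.0851
```

```bash
python3 - <<'E'
from h import *
cap('wrist','w21');cap('top','t21');cap('side','s21');st()
M=Rtilt(.04,np.radians(34)).as_matrix();O=np.array([.6356,.2245,.1345])
for p in [(-24,-64,0),(28,-64,0),(-66,0,0),(42,0,0)]:
    q=O+M@(np.array([p[1],p[0],-p[2]])/1000); print(p,proj('w21',q).round(0))
import cv2
for a,b in (('t14','t21'),('s12','s21')):
    for n,(u0,v0,u1,v1) in ({'scanner':(225,115,310,170),'carton':(240,185,290,230)} if a=='t14' else {'scanner':(190,175,270,270),'carton':(255,255,305,310)}).items():
        A=cv2.imread(f'pics/{a}.png',0)[v0:v1,u0:u1].astype(np.float32);B=cv2.imread(f'pics/{b}.png',0)[v0:v1,u0:u1].astype(np.float32)
        print(a,n,cv2.phaseCorrelate(A,B))
E
```

```text
t 18.37 pos [0.486  0.1539 0.3684] ori [ 2.5501 -0.0001  1.6114] F [-0.1606 -0.1232  0.0636] w 0.0857 j [ 0.1   0.7  -0.93  2.19  1.77  0.83 -2.07]
(-24, -64, 0) [291. 198.]
(28, -64, 0) [350. 198.]
(-66, 0, 0) [239. 124.]
(42, 0, 0) [368. 124.]
t14 scanner ((0.25664959549933997, 0.05164283928647251), 0.7143507201583297)
t14 carton ((1.0547000701570575, 0.6478984462478294), 0.2017873624165853)
s12 scanner ((-0.2364592679066604, 0.05094510909637506), 0.7162748649716377)
s12 carton ((-0.05903774143613205, 0.17483767163002994), 0.87969540087382)
```

View pics/w21.png

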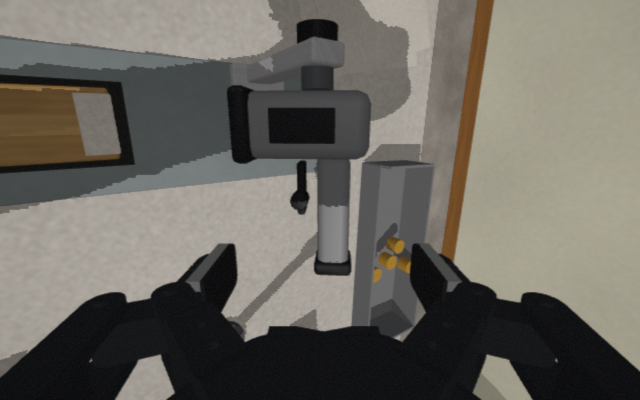

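View pics/s21.png

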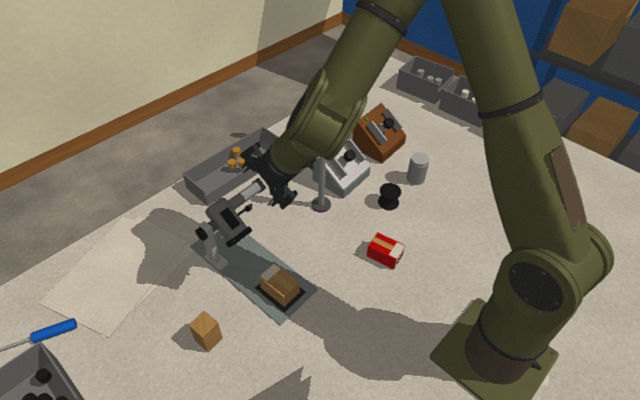

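```bash
python3 - <<'E'
from h import *
for n,(u0,v0,u1,v1) in {'spool':(372,178,405,215),'tin':(402,146,434,186),'tallbox':(185,305,228,355)}.items():
    A,B=[cv2.imread(f'pics/{a}.png',0)[v0:v1,u0:u1].astype(np.float32) for a in('s12','s21')]
    print(n,cv2.phaseCorrelate(A,B))
print(ticket.close_job())
E
```

```text
spool ((0.016917839636704457, -0.06969827137106677), 1.0150647199816174)
tin ((-0.0449735316076989, 0.011869975876884098), 0.9982201464474201)
tallbox ((0.59068252083582, 0.004036674114868077), 1.0220685980055066)
the job is handed in; nothing more can be done
None
```

I did all three steps in the order asked and handed the job in at about 18.4 s of the 70 s allowed. The hand-in gives no verdict.

- **Carton:** it sits on the pad within about 1 mm and 0.4° of the measured pad, with its label facing the scanner. The side view showed it unmoved at the end. The top-view comparison was too weak to confirm that (response 0.2).
- **Knob:** I pulled it 12.4 mm, where the force jumped to 28 N against the stop. I then let go, and the picture afterwards showed it back in.
- **Trigger:** I squeezed it between trigger and grip back until the fingers stalled at 40.8 mm, against 44 mm expected. The gripper read 1–2 mm low on the carton and knob, so I take this as fully in. I held it for about a second, and after release the nose was back at its rest position.
- **Scanner:** it shifted less than 0.3 px between pictures from before and after the squeeze, in both fixed views.
- **Other objects:** comparing side views from before the knob pull and at the end, the spool and tin shifted less than 0.1 px. The tall box read 0.6 px; the arm never went near it, so I put that down to shadow.

Some measurements disagreed slightly. The first view put the carton's top at 38 mm, but a second view and the text gave about 45 mm, which I used. The cameras also differed by 1–3 mm on the scanner's position, so I relied on the wrist camera there.

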